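Level the welding plate and take the rock out of it

TASK

The welding plate has just been moved, and the two T-handled jackscrews at its near corners are wound back, so it sits nose-down and can rock. Turn the two screws down (clockwise seen from above) until the plate is level and all four of its feet stand firmly loaded, so that it no longer rocks, and let go. Turn them gently by their T-bars; do not shove the plate along the bench, and leave the work standing on it and the other things on the bench where they are.

Things in the scene. Friction and masses are not known exactly. Their poses are not given: they have to be found in the camera images.
- plate: Welding plate, dark steel, 220 (x) by 300 (y) by 15 mm, grid of 16 mm holes, 40 mm fence along its far (+x) edge, about 8 kg, loose on the bench. Origin 40 mm below its underside, at bench height. Its z axis is square to the face and must come upright; wound back, it leans nose-down to -x. In its frame the fixed feet are at (80, +-120) mm, the jackscrews in ears at (-140, +-120) mm.
- plate_top (a point): Centre of the plate's face, 55 mm above its origin, same axes. The centre of mass lies behind the middle of the feet: the plate always stands on its rear feet and at least one jackscrew; a hanging corner can be rocked down.
- jack_left_bar (a point): Middle of the left screw's T-bar, on the screw axis, some 110 mm above the bench: bright steel bar 12 mm thick, 90 mm long, along this point's x; z is the screw axis. Below it a 12 mm neck 28 mm long, then the 22 mm thread; the 40 mm boss on the ear ends 35 mm below the bar, the plate's face is 50 mm below. Grip it from above or push it round by an end.
- jack_right_bar (a point): The same for the right screw. Right-hand threads, 5 mm a turn: clockwise from above drives the foot down, or lifts that corner once the foot carries. The screws stay where left. Turning takes 0.04 N m with the foot hanging free and some 0.008 N m more per newton it carries: about 0.2 at an even share, 0.35 carrying alone. Each starts about 0.4 to 1.3 turns short of level.
- left_foot: Foot of the left jackscrew; origin in the middle of its underside. 30 mm across, rubber sole, turns with the screw. It stands on, or hangs above, a fixed steel packing plate 80 mm square, 2 to 5 mm thick; the two packing plates differ and their thickness is not measured, so the screws end at different depths.
- rear_left_foot: Fixed-length rear foot, 30 mm, rubber sole, under the plate at (80, 120) mm, on the flat bench. Origin in the middle of its underside.
- rear_right_foot: The same at (80, -120) mm.
- right_foot: The same for the right screw. Every sole gives about 0.1 mm per 10 N. With one screw set to level and the other foot just touching, about 0.15 turn (1 rad) more on the second shares the load evenly (some 20 N each) and lifts the nose 1 to 2 milliradians; 0.3 turn (2 rad) unloads the first, and the plate rocks the other way.
- flange_job: Bystander standing on the plate: steel two-bolt exhaust flange 116 mm by 45 mm by 10 mm with a 43 mm tube stub 50 mm high standing on it. Origin under its middle.
- square: Bystander lying on the plate: steel try square, 75 mm stock and 110 mm blade, 16 mm high. Origin under its middle.
- spanner: Bystander: steel spanner 190 mm long, 8 mm thick, lying on the bench in front of the plate between the two ears.
- hammer: Bystander: orange-handled hammer 300 mm long lying on the left of the bench, 40 mm high.
- tube_tall: Bystander: upright steel tube, 38 mm across, 120 mm high, right of the plate. Origin under it.
- tube_short: Bystander: upright steel tube, 50 mm across, 85 mm high, right of the plate. Origin under it.
- spray_can: Bystander: upright can, 66 mm across, 170 mm high, left of the plate. Origin under it.

How it is judged:
By the outcome, as a careful person would: the job done as asked, in the order asked, and still so for the second after the job is handed in, with the robot touching nothing.
It also fails if it takes over 67 s, if anything falls off the work surface, if the arm or the gripper's body presses on something with over 40 N, if the wrist force passes 120 N, or if a joint passes its speed limit or range.

ROBOT

A 6-joint arm with a two-finger parallel gripper is mounted at the origin on the work surface. World frame = base frame: x ahead of the robot, y to its left, z up, the work surface at z = 0. Lengths are in m, angles in degrees, forces in N, time in s.
With the tool pointing down it reaches from about 0.25 to 0.725 m from the base axis. Payload 9.7 kg.
Tool frame: the origin (TCP) lies at the very end of the fingers, on their centre line; the grasp point (between the pads) lies 19 mm behind it; z points along the fingers, y is the direction in which the jaws open and shut (so a half turn about z gives the same grasp; the last joint's range is limited). The gripper opens to 85 mm and grips with 20 to 120 N. Pads are 22 mm wide; open, the fingers measure 114 mm over their backs; the gripper's body (76 mm by 85 mm) begins 54 mm behind the grasp point. The pads swing forward as they close: fully open they stand 13 mm farther back than shut.
Start: joints at [-72.594, 4.979, 10.078, 95.1, 0, 90], TCP at [0.165, -0.525, 0.231] pointing down, gripper open.
Joint ranges: [-179.16, 179.16], [-48.56, 103.87], [-65.8, 70.77], [-126.05, 130.52], [-82.76, 87.17], [-180, 180]. Speed limits (degrees/s): [127.2, 127.2, 147.25, 180, 180, 180].

INTERFACE

Orientations are given as [roll, pitch, yaw] about the fixed x, y, z axes, in that order (R = Rz(yaw) Ry(pitch) Rx(roll)).
In Python, from workcell import bot gives the robot as it stands. The module is installed in compiled form; this text tells all that it offers.
- The arm moves only by the tool step_arm, never from a script. Its arguments are lists of equal length, an entry for each row: "dr": the turn, a rotation vector about the tool's x, y, z in rad, a list of three; "xyz": the shift along the tool's x, y, z in units of 40 mm (1.0 is 40 mm), a list of three; "gripper": the opening, from 0 (shut) to 1 (fully open). In form: {"dr": [[wx, wy, wz], ...], "xyz": [[x, y, z], ...], "gripper": [gripper, ...]}. A call has exactly 8 rows; each row is the pose to reach, as a shift and turn from the pose commanded when the call began, along the tool's axes at that moment; what a row does not reach only later rows make up. A row lasts 1/10 s, in which the tool goes at most 50 mm and 8.59 degrees, less where a joint would pass 70% of its speed; a pose out of reach is approached as far as the arm can. A call with a gripper value outside its range is refused whole. The fingers move at their own pace and stop on an object; "squeeze" is the grip in N (left out, the last holds). Time passes only in rows, so rows that repeat a pose let the fingers close, or fill a call up. It gives the time, the measured TCP pose, the force and the opening at its end, in the units of the state.
- bot.get_obs(): the state, without advancing time (a new reading comes with each control period).
- bot.camera(name): name is "scene" or "top" or "wrist"; returns a dict with "image" (384x512x3 uint8, red, green, blue), "camera_matrix" (3x3 intrinsics, pixels), "k1" (the pictures are not rectified: a ray, as slopes to the right and down, at radius r is drawn at 1 + k1 r^2 times it, then the intrinsics apply), "R" (3x3) and "t" (3): a world point X has camera coordinates R X + t. Camera axes: x right, y down, z forward; pixel columns grow to the right and rows downward; lengths in m; the calibration is good to about 2 mm. A picture is of the moment at which its call begins. There is no depth.
- bot.job_done(): hands the job in, once; it reports no verdict.
Trained networks look in a picture, given as the dict that the camera call returned (one of the last four; its "shot" number tells which), for a name from the list of things; names that differ only in an ending like _2 or _b are one class to them, and where a whole thing is asked for, a point or a joint stands for the part that bears it (a point fixed in the world has none). Each returns a list of dicts, best first, with "p" (0 to 1); they miss things now and then, are a little off and sometimes report something else, mostly with a low value. They report only what shows in the picture. A call takes as long as a camera call.
- bot.regions_of(picture, thing): "region" (384x512 bool, what is visible of it) and "box" ([centre column, centre row, width, height] in pixels, round what is visible of it).
The state is a dict: "time": time; "q": joint angles; "qd": joint speeds; "joint_efforts": joint torques, N m; "ee_pos": TCP position; "tcp_rot": TCP orientation; "wrist_force": force on the tool from outside, world axes, zero at the start; "torque": the same for the moment, N m; "opening": finger opening in m.
Only numpy, scipy, OpenCV 4.12 (cv2) and the standard library are available. Lean on these libraries where they do the work, as an engineer would, in place of code of your own. Each camera call takes 0.05 s, during which the arm holds its last target.

## Working session

There is one attempt and no reset: what is moved stays moved. The work goes in short steps, Python scripts to look and compute and a tool call to move; the robot and the scene stay as the last step left them, time stands still between calls to the robot, and variables do not carry over. Pictures are saved under pics/ and viewed, and the job is handed in when it is done.

Besides the shell and the picture viewer there is one more tool, called after "Request:" by a JSON object that holds its "op" and its "data". step_arm: Moves the arm, as the interface text tells. Its arguments: {"type":"object","properties":{"dr":{"type":"array"},"xyz":{"type":"array"},"gripper":{"type":"array"},"squeeze":{"type":"number"}},"required":["dr","xyz","gripper"]}

```bash
mkdir -p pics; ls; cat > h.py <<'E'
import numpy as np, cv2
from workcell import bot
def cam(n,save=None):
    c=bot.camera(n)
    if save: cv2.imwrite('pics/'+save+'.png',c['image'][:,:,::-1])
    return c
def ray(c,uv):
    K=np.array(c['camera_matrix']);k1=c['k1'];R=np.array(c['R']);t=np.array(c['t'])
    d=np.array([(uv[0]-K[0,2])/K[0,0],(uv[1]-K[1,2])/K[1,1]])
    s=d.copy()
    for _ in range(30): s=d/(1+k1*(s@s))
    v=R.T@np.array([s[0],s[1],1]);return -R.T@t,v/np.linalg.norm(v)
def atz(c,uv,z):
    o,v=ray(c,uv);return o+v*(z-o[2])/v[2]
def proj(c,X):
    K=np.array(c['camera_matrix']);p=np.array(c['R'])@np.array(X)+np.array(c['t'])
    s=p[:2]/p[2];s=s*(1+c['k1']*(s@s));return np.array([K[0,0]*s[0]+K[0,2],K[1,1]*s[1]+K[1,2]])
def tri(obs):
    A=np.zeros((3,3));b=np.zeros(3)
    for c,uv in obs:
        o,v=ray(c,uv);P=np.eye(3)-np.outer(v,v);A+=P;b+=P@o
    return np.linalg.solve(A,b)
E
python3 - <<'E'
from h import *
print(bot.get_obs())
for n in ['scene','top','wrist']:
    c=cam(n,n+'0'); print(n,c['t'],-np.array(c['R']).T@c['t'],c['camera_matrix'],c['k1'])
    if n!='wrist':
        for th in ['plate','jack_left_bar','jack_right_bar','left_foot','right_foot','rear_left_foot','rear_right_foot','flange_job','spray_can','tube_tall']:
            for r in bot.regions_of(c,th)[:3]: print(th,np.round(r['box'],1),round(r['p'],2),r['region'].sum())
E
```

```text
pics
{'time': 0.0, 'q': array([-7.25951488e+01,  5.01124142e+00,  1.00338663e+01,  9.51002198e+01,
        1.27442556e-03,  9.00015329e+01]), 'qd': array([ 0.0475545 , -0.0877553 , -0.07781207, -0.00685261, -0.00602556,
       -0.03213543]), 'joint_efforts': array([-1.44079437e-03, -5.20392323e+01,  4.64796066e+01,  1.66853325e-02,
       -6.60694172e-05, -2.81982757e-06]), 'ee_pos': array([ 0.1644518 , -0.52458948,  0.23057646]), 'tcp_rot': array([-1.79922405e+02, -1.27234840e-03,  1.74033166e+01]), 'wrist_force': array([ 0.4880074 , -0.81982081, -0.06276809]), 'torque': array([ 0.02787151,  0.00607122, -0.03932201]), 'opening': 0.08521707706304327}
scene [ 0.29808974 -0.27317923  1.43966948] [1.2002484  0.36340595 0.8145382 ] [[347.722615     0.         258.46933745]
 [  0.         347.722615   194.79889472]
 [  0.           0.           1.        ]] -0.055874519971151504
plate [240.9 215.1 141.5 114.5] 0.61 6239
jack_left_bar [291.1 204.5  13.6  12.4] 0.59 70
jack_right_bar [236.4 172.5  25.8  32. ] 0.71 178
jack_right_bar [403.2 281.9  48.6  61.1] 0.69 1727
right_foot [281.  188.
[... 472 characters left out ...]
     0.           1.        ]] 0.00034339174058914553
plate [275.4 184.4 103.5  98.4] 0.91 5255
jack_right_bar [305.4 223.1   9.8  20. ] 0.6 74
left_foot [291.6 178.6  16.9  31.9] 0.31 367
rear_right_foot [291.5 178.4  14.7  32.7] 0.48 375
rear_right_foot [235.6 205.7  24.6  23. ] 0.35 114
flange_job [293.1 175.7  17.2  34. ] 0.82 380
flange_job [255.5 170.9  26.6  36.9] 0.7 346
spray_can [132.9 176.1  32.2  23.9] 0.7 602
tube_tall [377.1 167.6  25.1  16.3] 0.75 204
wrist [-0.5494467  -0.04113427  0.38012412] [ 0.24191825 -0.49978894  0.37385108] [[278.82640842   0.         258.7791505 ]
 [  0.         278.82640842 187.41264605]
 [  0.           0.           1.        ]] -0.06061726603352275
```

```bash
python3 - <<'E'
import cv2
a=cv2.imread('pics/scene0.png');cv2.imwrite('pics/scene0c.png',cv2.resize(a[130:300,130:330],None,fx=4,fy=3.5,interpolation=3)[:600,:800])
a=cv2.imread('pics/top0.png');cv2.imwrite('pics/top0c.png',cv2.resize(a[120:250,200:350],None,fx=4.5,fy=4.5,interpolation=3)[:600,:800])
E
```

```text
(no output)
```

View pics/scene0c.png

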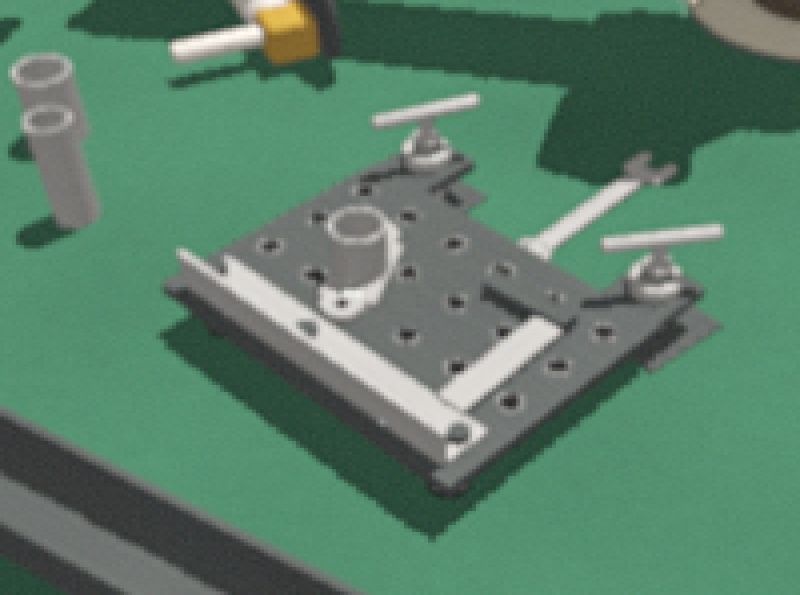

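View pics/top0c.png

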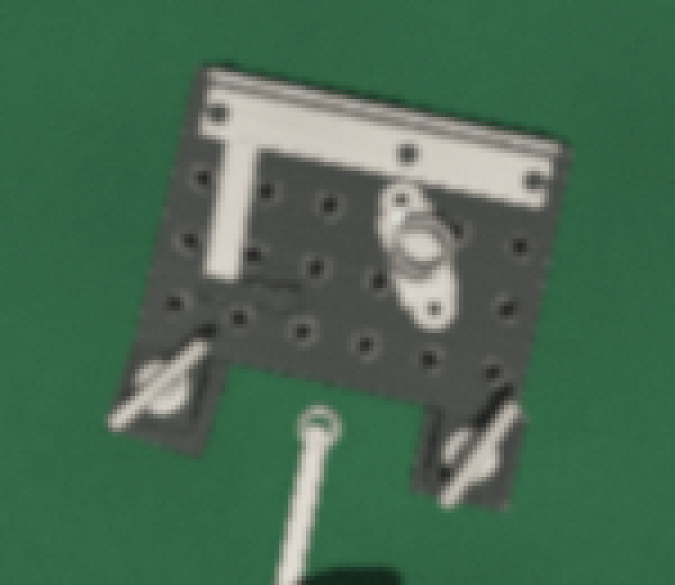

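View pics/top0.png

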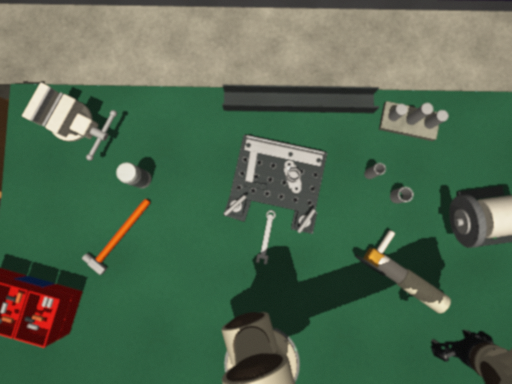

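View pics/wrist0.png

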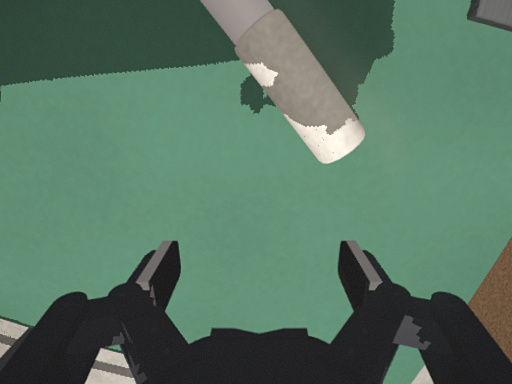

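The top view shows the left bar at about (226,214)–(246,196) and the right bar at about (299,232)–(315,210). The plate is yawed a little clockwise. Next I triangulate the bars and the plate.

```bash
python3 - <<'E'
from h import *
t=cam('top');s=cam('scene')
T=lambda p:(200+p[0]/4.5-.4,120+p[1]/4.5-.4)
S=lambda p:(130+p[0]/4-.4,130+p[1]/3.5-.4)
L=[T((115,424)),T((205,343))];Rr=[T((447,502)),T((517,405))]
SL=[S((604,244)),S((722,230))];SR=[S((375,121)),S((478,100))]
for n,a,b in (('L',L,SL),('R',Rr,SR)):
    m=tri([(t,np.mean(a,0)),(s,np.mean(b,0))]);print(n,'mid',m)
    for q in (b,b[::-1]):
        P=[tri([(t,x),(s,y)]) for x,y in zip(a,q)]
        print(P,np.linalg.norm(P[0]-P[1]),[np.linalg.norm(proj(t,p)-x) for p,x in zip(P,a)])
    e=[atz(t,x,.11) for x in a];d=e[1]-e[0];print('z.11',e,np.mean(e,0),np.linalg.norm(d),np.degrees(np.arctan2(d[1],d[0])))
# plate corners (top face) in top view
for p in [(205,70),(568,147),(200,458),(508,508)]: print(p,atz(t,T(p),.055 if p[1]>300 else .095))
E
```

```text
L mid [0.53912259 0.09829551 0.11030404]
[array([0.52982424, 0.0946327 , 0.09246736]), array([0.55359557, 0.10314005, 0.141677  ])] 0.05530859057666951 [np.float64(12.730661692857543), np.float64(12.668241292527382)]
[array([0.50887884, 0.13061332, 0.1097404 ]), array([0.56928501, 0.06623241, 0.11110399])] 0.08829307908147664 [np.float64(0.10948608098645389), np.float64(0.1253939408558997)]
z.11 [array([0.50900419, 0.13025767, 0.11      ]), array([0.56955582, 0.06590027, 0.11      ])] [0.53928001 0.09807897 0.11      ] 0.08836501215208971 -46.74516927540938
R mid [ 0.49223498 -0.13692848  0.10977804]
[array([ 0.47895529, -0.1488664 ,  0.08046032]), array([ 0.50955452, -0.12136604,  0.14975429])] 0.0805868299212571 [np.float64(11.89692628923825), np.float64(12.331473505598337)]
[array([ 0.45639176, -0.11147113,  0.10844235]), array([ 0.52790591, -0.16191354,  0.11160424])] 0.08757116498901557 [np.float64(0.3752089838729259), np.float64(0.24843392985947776)]
z.11 [array([ 0.45697638, -0.11239221,  0.11      ]), array([ 0.52840632, -0.16285767,  0.11      ])] [ 0.49269135 -0.13762494  0.11      ] 0.08745855891040093 -35.24131722280302
(205, 70) [0.77725033 0.07104061 0.095     ]
(568, 147) [ 0.72341023 -0.20235029  0.095     ]
(200, 458) [0.48645901 0.06984937 0.055     ]
(508, 508) [ 0.45307848 -0.16453627  0.055     ]
```

```bash
cat >> h.py <<'E'
from scipy.spatial.transform import Rotation as Ro
def plan(pos,yaw,base=None):
    "base: (pos,yaw) commanded; tool straight down"
    o=bot.get_obs()
    if base is None: Rb=Ro.from_euler('xyz',o['tcp_rot'],degrees=True);p=np.array(o['ee_pos'])
    else: Rb=Ro.from_euler('xyz',[180,0,base[1]],degrees=True);p=np.array(base[0])
    Rt=Ro.from_euler('xyz',[180,0,yaw],degrees=True)
    print('xyz',np.round(Rb.inv().apply(np.array(pos)-p)/.04,3),'dr',np.round((Rb.inv()*Rt).as_rotvec(),4))
E
python3 - <<'E'
from h import *
plan((0.492,-0.137,0.19),144.8-0)
plan((0.492,-0.137,0.19),144.8,((0.165,-0.525,0.231),17.406))
E
```

```text
xyz [10.711 -6.802  1.032] dr [ 0.     -0.     -2.2234]
xyz [10.702 -6.81   1.025] dr [-0.      0.     -2.2234]
```

Request:
{"op": "step_arm", "data": {"dr": [[0,0,-0.14],[0,0,-0.28],[0,0,-0.42],[0,0,-0.56],[0,0,-0.7],[0,0,-0.84],[0,0,-0.98],[0,0,-1.12]], "xyz": [[0.7,-0.45,0],[1.4,-0.9,0],[2.1,-1.35,0],[2.8,-1.8,0],[3.5,-2.25,0],[4.2,-2.7,0],[4.9,-3.15,0],[5.6,-3.6,0]], "gripper": [0.5,0.5,0.5,0.5,0.5,0.5,0.5,0.5], "squeeze": 60}}

```text
time: 2.05
ee_pos: [0.3359, -0.3193, 0.2314]
tcp_rot: [180.0, 0.0, 81.9]
wrist_force: [0.5, 0.3, 0.5]
opening: 0.043
```

```bash
python3 - <<'E'
from h import *
o=bot.get_obs();print(o['q'],o['ee_pos'],o['tcp_rot'])
plan((0.492,-0.137,0.19),144.8)
E
```

```text
[-4.35503025e+01 -6.84373145e+00 -1.57127249e+00  9.52470343e+01
  1.43529977e-03  5.45489376e+01] [ 0.33587646 -0.31928591  0.23142757] [1.79978456e+02 1.35772871e-02 8.19007577e+01]
xyz [5.062 3.222 1.036] dr [ 2.0000e-04  4.0000e-04 -1.0978e+00]
```

Request:
{"op": "step_arm", "data": {"dr": [[0,0,-0.14],[0,0,-0.28],[0,0,-0.42],[0,0,-0.56],[0,0,-0.7],[0,0,-0.84],[0,0,-0.98],[0,0,-1.098]], "xyz": [[0.7,0.45,0.1],[1.4,0.9,0.2],[2.1,1.35,0.35],[2.8,1.8,0.5],[3.5,2.25,0.65],[4.2,2.7,0.8],[4.7,3.0,1.0],[5.06,3.22,1.03]], "gripper": [0.5,0.5,0.5,0.5,0.5,0.5,0.5,0.5]}}

```text
time: 2.85
ee_pos: [0.4928, -0.1376, 0.1891]
tcp_rot: [-180.0, -0.1, 144.9]
wrist_force: [-0.3, -0.7, -0.4]
opening: 0.0426
```

```bash
python3 - <<'E'
from h import *
o=bot.get_obs();print(o['q'],o['ee_pos'],o['tcp_rot'])
c=cam('wrist','w1')
print(proj(c,(0.492,-.137,.11)))
plan((0.492,-0.137,0.092),144.8)
E
```

```text
[-1.55992345e+01 -8.81794018e-01 -6.37732050e-01  9.03138263e+01
  7.35300817e-03  1.95157664e+01] [ 0.49281729 -0.13755199  0.18906016] [-1.79983625e+02 -6.82127521e-02  1.44884985e+02]
[258.35147864 195.31706731]
xyz [ 0.027 -0.037  2.427] dr [ 0.0005 -0.0011  0.0086]
```

View pics/w1.png

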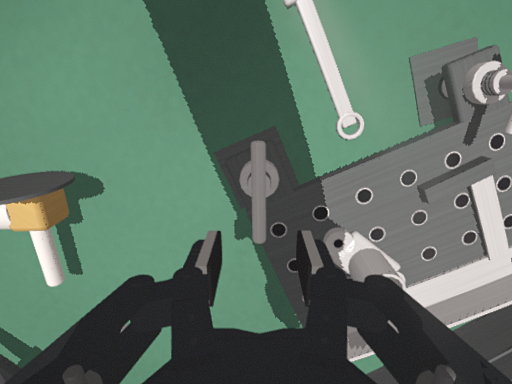

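```bash
python3 - <<'E'
from h import *
im=cv2.imread('pics/w1.png');cv2.imwrite('pics/w1c.png',cv2.resize(im[130:255,210:320],None,fx=4.5,fy=4.5,interpolation=3))
E
```

```text
(no output)
```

View pics/w1c.png

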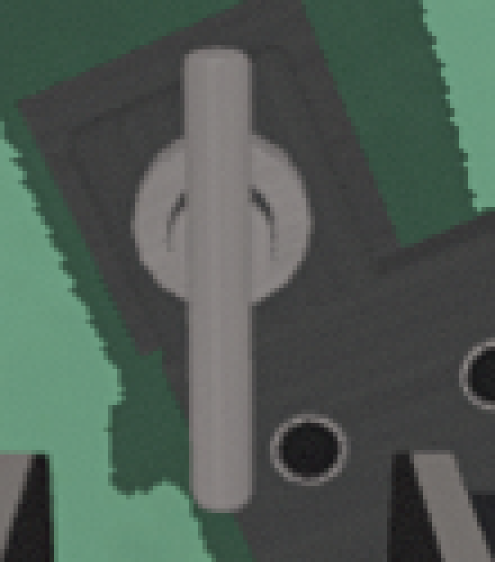

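```bash
python3 - <<'E'
from h import *
c=cam('wrist')
a,b=(atz(c,p,.112) for p in ((258.0,140.2),(258.9,243.8)))
m=(a+b)/2;d=b-a;print(a,b,m,np.linalg.norm(d),np.degrees(np.arctan2(d[1],d[0])))
plan((m[0],m[1],0.092),180+np.degrees(np.arctan2(d[1],d[0])))
plan((m[0],m[1],0.092),np.degrees(np.arctan2(d[1],d[0])))
E
```

```text
[ 0.45434612 -0.10944136  0.112     ] [ 0.53053764 -0.16132774  0.112     ] [ 0.49244188 -0.13538455  0.112     ] 0.09218104269994683 -34.25484229872025
xyz [0.041 0.038 2.437] dr [ 0.     -0.0008 -0.0172]
xyz [0.041 0.038 2.437] dr [-1.3000e-03 -0.0000e+00  3.1244e+00]
```

Request:
{"op": "step_arm", "data": {"dr": [[0,0,0],[0,0,-0.01],[0,0,-0.01],[0,0,-0.01],[0,0,-0.01],[0,0,-0.01],[0,0,-0.01],[0,0,-0.01]], "xyz": [[0.03,0.01,0.6],[0.03,0.01,1.2],[0.03,0.01,1.7],[0.03,0.01,2.1],[0.03,0.01,2.35],[0.03,0.01,2.42],[0.03,0.01,2.42],[0.03,0.01,2.42]], "gripper": [0.5,0.5,0.5,0.5,0.4,0.3,0.25,0.25], "squeeze": 30}}

```text
time: 3.75
ee_pos: [0.4919, -0.1383, 0.0942]
tcp_rot: [180.0, 0.1, 145.0]
wrist_force: [0.2, 0.2, -0.1]
opening: 0.0217
```

Request:
{"op": "step_arm", "data": {"dr": [[0,0,0],[0,0,0],[0,0,0],[0,0,0],[0,0,0],[0,0,0],[0,0,0],[0,0,0]], "xyz": [[0,0,0],[0,0,0],[0,0,0],[0,0,0],[0,0,0],[0,0,0],[0,0,0],[0,0,0]], "gripper": [0.2,0.15,0.1,0.05,0,0,0,0], "squeeze": 30}}

```text
time: 4.55
ee_pos: [0.4922, -0.1378, 0.094]
tcp_rot: [179.9, 0.1, 145.1]
wrist_force: [2.7, 4.1, 5.6]
opening: 0.0107
```

```bash
python3 - <<'E'
from h import *
for i in range(3):
    o=bot.get_obs();print(o['ee_pos'],o['tcp_rot'],o['wrist_force'],o['torque'],o['opening']);c=cam('wrist','w2')
E
```

```text
[ 0.49217774 -0.1377654   0.09404011] [1.79923549e+02 7.36369968e-02 1.45080544e+02] [2.65301043 4.07475887 5.56580602] [ 0.90849675 -0.50423189 -0.00377628] 0.01070168070791653
[ 0.49216306 -0.13775964  0.09400771] [1.79923895e+02 7.12943624e-02 1.45083552e+02] [2.43586126 3.98826376 6.35237631] [ 0.85465697 -0.56480564  0.00274498] 0.010763579228547773
[ 0.49217117 -0.13774335  0.09402397] [1.79921867e+02 7.05978185e-02 1.45082300e+02] [2.49815676 2.8704651  7.28848479] [ 0.85443536 -0.54561809  0.05450116] 0.010700206903366795
```

View pics/w2.png

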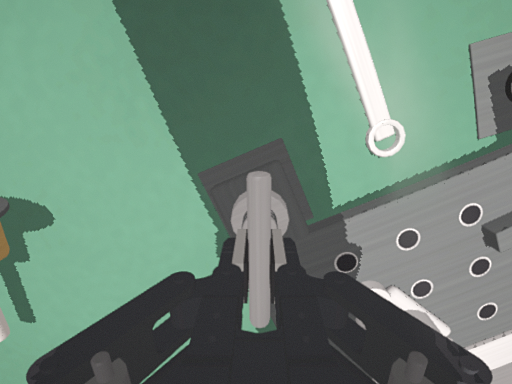

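Request:
{"op": "step_arm", "data": {"dr": [[0,0,0.06],[0,0,0.12],[0,0,0.18],[0,0,0.24],[0,0,0.3],[0,0,0.36],[0,0,0.42],[0,0,0.48]], "xyz": [[0,0,0],[0,0,0],[0,0,0],[0,0,0],[0,0,0],[0,0,0],[0,0,0],[0,0,0]], "gripper": [0,0,0,0,0,0,0,0], "squeeze": 50}}

```text
time: 5.5
ee_pos: [0.492, -0.1379, 0.094]
tcp_rot: [179.9, 0.0, 117.4]
wrist_force: [2.2, 3.0, 6.0]
opening: 0.0105
```

```bash
cat >> h.py <<'E'
def st(n=1):
    o=bot.get_obs();print(round(o['time'],2),np.round(o['ee_pos'],5),np.round(o['tcp_rot'],2),'F',np.round(o['wrist_force'],2),'M',np.round(o['torque'],3),'q6',round(o['q'][5],1),'op',round(o['opening'],4))
    return o
E
python3 -c "
from h import *
st();cam('wrist');st()"
```

```text
5.5 [ 0.49205 -0.1379   0.09403] [1.7992e+02 4.0000e-02 1.1744e+02] F [2.16 2.99 5.97] M [ 0.746 -0.475  0.087] q6 46.9 op 0.0105
5.55 [ 0.49201 -0.1379   0.09403] [1.7992e+02 4.0000e-02 1.1722e+02] F [1.51 3.54 6.32] M [ 0.729 -0.44   0.038] q6 47.1 op 0.0101
```

Request:
{"op": "step_arm", "data": {"dr": [[0,0,0.07],[0,0,0.14],[0,0,0.21],[0,0,0.28],[0,0,0.35],[0,0,0.42],[0,0,0.49],[0,0,0.56]], "xyz": [[0,0,0],[0,0,0],[0,0,0],[0,0,0],[0,0,0],[0,0,0],[0,0,0],[0,0,0]], "gripper": [0,0,0,0,0,0,0,0], "squeeze": 50}}

```text
time: 6.35
ee_pos: [0.4918, -0.1379, 0.0939]
tcp_rot: [179.9, -0.0, 85.3]
wrist_force: [0.2, 2.5, 6.6]
opening: 0.0107
```

```bash

python3 -c "
from h import *
st();cam('wrist','w3');st();cam('scene','s3')
a=cv2.imread('pics/s3.png');b=cv2.imread('pics/scene0.png')
f=lambda a:cv2.resize(a[140:230,200:330],None,fx=6,fy=3.3,interpolation=3)
cv2.imwrite('pics/s3c.png',np.vstack([f(b),f(a)]))
"
```

```text
6.35 [ 0.49178 -0.13793  0.09391] [ 1.7994e+02 -1.0000e-02  8.5330e+01] F [0.18 2.54 6.58] M [ 0.693 -0.339  0.157] q6 79.0 op 0.0107
6.4 [ 0.49181 -0.13794  0.09393] [ 1.7994e+02 -1.0000e-02  8.5070e+01] F [0.96 2.76 5.98] M [ 0.738 -0.269  0.011] q6 79.3 op 0.0099
```

View pics/w3.png

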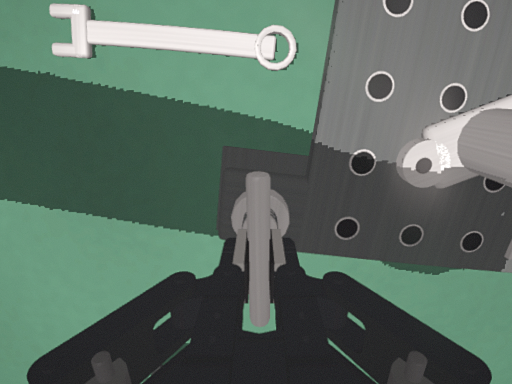

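View pics/s3c.png

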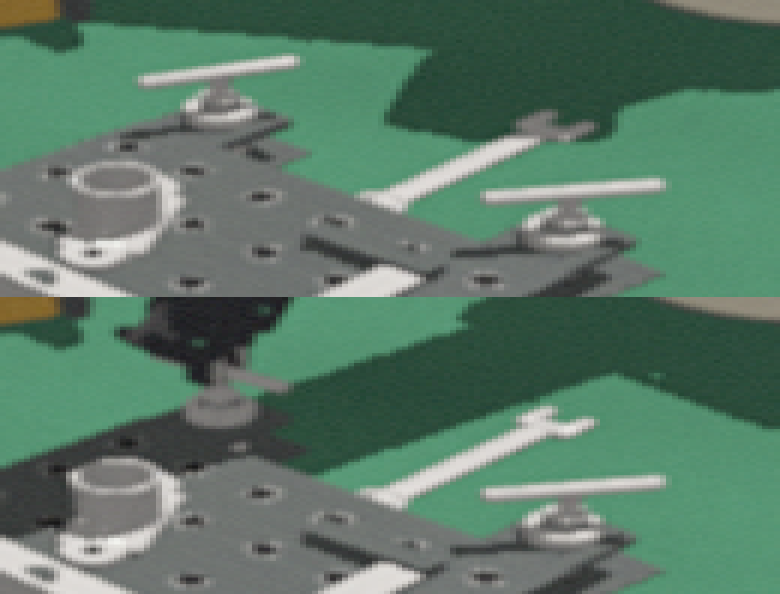

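Request:
{"op": "step_arm", "data": {"dr": [[0,0,0.06],[0,0,0.12],[0,0,0.18],[0,0,0.24],[0,0,0.3],[0,0,0.36],[0,0,0.42],[0,0,0.48]], "xyz": [[0,0,0],[0,0,0],[0,0,0],[0,0,0],[0,0,0],[0,0,0],[0,0,0],[0,0,0]], "gripper": [0,0,0,0,0,0,0,0]}}

```text
time: 7.25
ee_pos: [0.4916, -0.1378, 0.0938]
tcp_rot: [180.0, -0.0, 57.9]
wrist_force: [-1.4, 3.5, 5.6]
opening: 0.0101
```

```bash

python3 -c "
from h import *
st()"
```

```text
7.25 [ 0.49158 -0.13779  0.09381] [ 1.7999e+02 -3.0000e-02  5.7850e+01] F [-1.35  3.52  5.56] M [ 0.827 -0.138  0.179] q6 106.5 op 0.0101
```

Request:
{"op": "step_arm", "data": {"dr": [[0,0,0.06],[0,0,0.12],[0,0,0.18],[0,0,0.24],[0,0,0.3],[0,0,0.36],[0,0,0.42],[0,0,0.48]], "xyz": [[0,0,0],[0,0,0],[0,0,0],[0,0,0],[0,0,0],[0,0,0],[0,0,0],[0,0,0]], "gripper": [0,0,0,0,0,0,0,0]}}

```text
time: 8.05
ee_pos: [0.4915, -0.1376, 0.0938]
tcp_rot: [-180.0, -0.0, 30.4]
wrist_force: [-0.2, 5.3, 5.7]
opening: 0.0102
```

```bash

python3 -c "
from h import *
st()"
```

```text
8.05 [ 0.49149 -0.13763  0.09376] [-1.7997e+02 -4.0000e-02  3.0360e+01] F [-0.16  5.28  5.67] M [ 0.984 -0.084  0.189] q6 134.0 op 0.0102
```

Request:
{"op": "step_arm", "data": {"dr": [[0,0,0.08],[0,0,0.16],[0,0,0.24],[0,0,0.32],[0,0,0.4],[0,0,0.48],[0,0,0.56],[0,0,0.64]], "xyz": [[0,0,0],[0,0,0],[0,0,0],[0,0,0],[0,0,0],[0,0,0],[0,0,0],[0,0,0]], "gripper": [0,0,0,0,0,0,0,0]}}

```text
time: 8.85
ee_pos: [0.4917, -0.1374, 0.0938]
tcp_rot: [-179.9, -0.0, -6.3]
wrist_force: [-0.3, 4.8, 5.2]
opening: 0.01
```

```bash

python3 -c "
from h import *
st()
s=cam('scene','s4')
a=cv2.imread('pics/s4.png');b=cv2.imread('pics/scene0.png')
f=lambda a:cv2.resize(a[140:250,160:330],None,fx=4.5,fy=2.7,interpolation=3)
cv2.imwrite('pics/s4c.png',np.vstack([f(b),f(a)]))
"
```

```text
8.85 [ 0.49173 -0.13743  0.09377] [-1.7993e+02 -4.0000e-02 -6.3400e+00] F [-0.33  4.75  5.15] M [ 1.207 -0.505  0.204] q6 170.7 op 0.01
```

View pics/s4c.png

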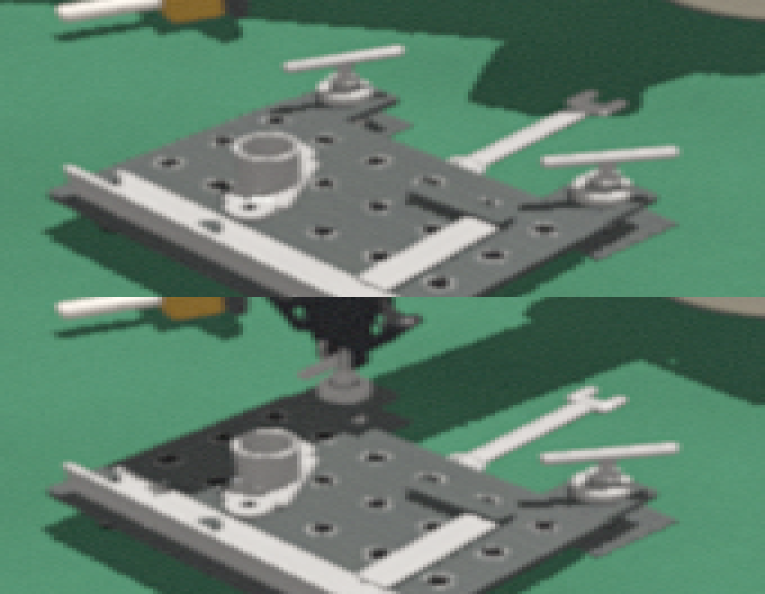

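```bash
cat >> h.py <<'E'
def shift(a,b,box):
    x0,y0,x1,y1=box
    A=cv2.cvtColor(a,6)[y0:y1,x0:x1].astype(np.float32);B=cv2.cvtColor(b,6)[y0:y1,x0:x1].astype(np.float32)
    W=np.eye(2,3,dtype=np.float32)
    try: r,W=cv2.findTransformECC(A,B,W,cv2.MOTION_TRANSLATION,(3,200,1e-6),None,3)
    except Exception as e: return 'fail'
    return np.round(W[:,2],3),round(r,3)
E
python3 -c "
from h import *
a=cv2.imread('pics/scene0.png')
for f in ('s3','s4'):
    b=cv2.imread('pics/%s.png'%f)
    for n,bx in dict(Lbar=(278,190,316,204),Lboss=(280,188,312,220),square=(236,212,276,246),fenceL=(225,230,262,266),spanner=(265,175,285,194),flange=(208,186,234,224),tubes=(130,140,160,200)).items(): print(f,n,shift(a,b,bx))
"
```

```text
s3 Lbar (array([ 0.011, -0.009], dtype=float32), 0.999)
s3 Lboss (array([ 0.006, -0.019], dtype=float32), 0.998)
s3 square (array([-0.009,  0.053], dtype=float32), 0.998)
s3 fenceL (array([-0.024,  0.041], dtype=float32), 0.999)
s3 spanner (array([ 0.266, -0.398], dtype=float32), 0.847)
s3 flange (array([0.009, 0.187], dtype=float32), 0.872)
s3 tubes (array([-0.013,  0.002], dtype=float32), 0.997)
s4 Lbar (array([-0.127, -0.148], dtype=float32), 0.97)
s4 Lboss (array([-0.105, -0.132], dtype=float32), 0.986)
s4 square (array([-0.075,  0.061], dtype=float32), 0.995)
s4 fenceL (array([-0.082,  0.15 ], dtype=float32), 0.997)
s4 spanner (array([ 0.348, -0.464], dtype=float32), 0.844)
s4 flange (array([-0.109,  0.331], dtype=float32), 0.85)
s4 tubes (array([-0.016,  0.023], dtype=float32), 0.997)
```

```bash
python3 - <<'E'
from h import *
t=cam('top')
T=lambda p:(200+p[0]/4.5-.4,120+p[1]/4.5-.4)
ax=np.array([np.cos(np.radians(-11.3)),np.sin(np.radians(-11.3))]);ay=np.array([-ax[1],ax[0]])
J=np.array([(0.5395-.001+.492)/2,(0.098-.137)/2])  # jack mid
O=J+.14*ax
print('origin',O)
for p in [(297,198),(334,338),(302,331),(366,345)]:
    w=atz(t,T(p),.054);print(p,w,'plate',(w[:2]-O)@ax,(w[:2]-O)@ay)
for q in [(-88,25),(-88,-25),(45,0),(40,25)]:
    print(q,O+ax*q[0]/1000+ay*q[1]/1000)
E
```

```text
origin [ 0.65253605 -0.04693246]
(297, 198) [ 6.88147441e-01 -5.36839746e-04  5.40000000e-02] plate 0.025830007319648043 0.05247413990765193
(334, 338) [ 0.58011875 -0.03073245  0.054     ] plate -0.07418779705633852 0.0016960724283686002
(302, 331) [ 0.58504662 -0.00612617  0.054     ] plate -0.07417696307868148 0.02679095519274315
(366, 345) [ 0.57519525 -0.05531693  0.054     ] plate -0.0741986233155878 -0.023376562936850774
(-88, 25) [ 0.57114062 -0.00517383]
(-88, -25) [ 0.56134331 -0.05420457]
(45, 0) [ 0.69666371 -0.05575004]
(40, 25) [ 0.69665929 -0.03025494]
```

Request:
{"op": "step_arm", "data": {"dr": [[0,0,0],[0,0,0],[0,0,0],[0,0,0],[0,0,0],[0,0,-0.1],[0,0,-0.25],[0,0,-0.4]], "xyz": [[0,0,0],[0,0,0],[0,0,-0.3],[0,0,-0.8],[0,0,-1.2],[0,0,-1.2],[0,0,-1.2],[0,0,-1.2]], "gripper": [0.3,0.4,0.4,0.4,0.4,0.4,0,0]}}

```text
time: 9.75
ee_pos: [0.4915, -0.1383, 0.1422]
tcp_rot: [180.0, -0.0, 17.1]
wrist_force: [0.2, -0.7, -0.4]
opening: 0.0059
```

```bash
python3 - <<'E'
from h import *
st();cam('top','t5');s=cam('scene','s5')
a=cv2.imread('pics/scene0.png');b=cv2.imread('pics/s5.png')
for n,bx in dict(Lbar=(278,190,316,204),Lboss=(280,188,312,220),square=(236,212,276,246),fenceL=(225,230,262,266),flange=(208,186,234,224),tubes=(130,140,160,200)).items(): print(n,shift(a,b,bx))
E
```

```text
9.75 [ 0.49154 -0.13831  0.14221] [ 1.7996e+02 -1.0000e-02  1.7050e+01] F [ 0.19 -0.74 -0.39] M [ 0.044 -0.     0.032] q6 147.2 op 0.0059
Lbar (array([-0.046, -0.108], dtype=float32), 0.981)
Lboss (array([-0.076, -0.096], dtype=float32), 0.987)
square (array([-0.066,  0.045], dtype=float32), 0.996)
fenceL (array([-0.064,  0.144], dtype=float32), 0.997)
flange (array([-0.103,  0.34 ], dtype=float32), 0.852)
tubes (array([-0.007,  0.023], dtype=float32), 0.997)
```

```bash
python3 - <<'E'
from h import *
plan((0.564,-0.029,0.075),77)
E
```

```text
xyz [ 2.524 -2.09   1.675] dr [ 6.00e-04  0.00e+00 -1.05e+00]
```

Request:
{"op": "step_arm", "data": {"dr": [[0,0,-0.13],[0,0,-0.26],[0,0,-0.4],[0,0,-0.53],[0,0,-0.66],[0,0,-0.8],[0,0,-0.93],[0,0,-1.05]], "xyz": [[0.6,-0.5,0],[1.2,-1.0,0],[1.8,-1.5,0.1],[2.4,-2.0,0.4],[2.52,-2.09,0.9],[2.52,-2.09,1.4],[2.52,-2.09,1.67],[2.52,-2.09,1.67]], "gripper": [0,0,0,0,0,0,0,0]}}

```text
time: 10.65
ee_pos: [0.563, -0.0289, 0.0727]
tcp_rot: [-179.8, 0.0, 76.9]
wrist_force: [0.1, 0.7, -0.5]
opening: 0.0
```

```bash
python3 - <<'E'
from h import *
st();cam('wrist','w6');st()
E
```

```text
10.65 [ 0.56302 -0.02887  0.07273] [-1.7983e+02  5.0000e-02  7.6900e+01] F [ 0.13  0.65 -0.47] M [0.02  0.047 0.045] q6 100.2 op 0.0
10.7 [ 0.56343 -0.02897  0.07369] [-1.7989e+02  3.0000e-02  7.7290e+01] F [-1.14  0.22 -0.63] M [-0.008 -0.037 -0.031] q6 99.8 op 0.0001
```

View pics/w6.png

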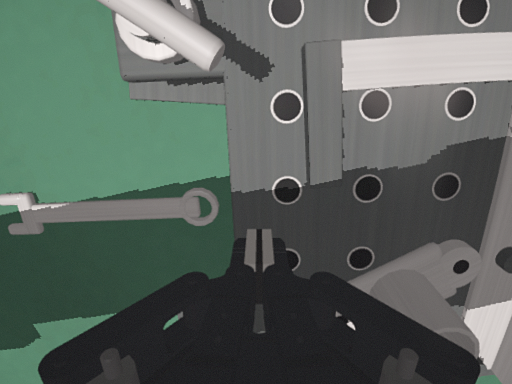

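Request:
{"op": "step_arm", "data": {"dr": [[0,0,0],[0,0,0],[0,0,0],[0,0,0],[0,0,0],[0,0,0],[0,0,0],[0,0,0]], "xyz": [[0,0,0.2],[0,0,0.35],[0,0,0.43],[0,0,0.46],[0,0,0.475],[0,0,0.49],[0,0,0.5],[0,0,0.5]], "gripper": [0,0,0,0,0,0,0,0]}}

```text
time: 11.5
ee_pos: [0.564, -0.029, 0.0546]
tcp_rot: [180.0, -0.0, 76.9]
wrist_force: [-0.1, -0.3, -0.1]
opening: -0.0001
```

```bash
python3 -c "
from h import *
st()"
```

```text
11.5 [ 0.56405 -0.02897  0.0546 ] [179.99  -0.    76.87] F [-0.06 -0.32 -0.06] M [ 0.002  0.053 -0.004] q6 100.2 op -0.0001
```

Not touching at 54.6 mm. I'll go down slowly.

Request:
{"op": "step_arm", "data": {"dr": [[0,0,0],[0,0,0],[0,0,0],[0,0,0],[0,0,0],[0,0,0],[0,0,0],[0,0,0]], "xyz": [[0,0,0.01],[0,0,0.015],[0,0,0.02],[0,0,0.025],[0,0,0.03],[0,0,0.035],[0,0,0.035],[0,0,0.035]], "gripper": [0,0,0,0,0,0,0,0]}}

```text
time: 12.3
ee_pos: [0.564, -0.029, 0.0531]
tcp_rot: [-180.0, 0.0, 76.9]
wrist_force: [-0.6, 0.7, 0.4]
opening: 0.0003
```

```bash
python3 -c "
from h import *
st()"
```

```text
12.3 [ 0.56399 -0.02896  0.05309] [-180.      0.     76.88] F [-0.57  0.75  0.4 ] M [-0.04   0.004 -0.05 ] q6 100.2 op 0.0003
```

Request:
{"op": "step_arm", "data": {"dr": [[0,0,0],[0,0,0],[0,0,0],[0,0,0],[0,0,0],[0,0,0],[0,0,0],[0,0,0]], "xyz": [[0,0,0.01],[0,0,0.015],[0,0,0.02],[0,0,0.025],[0,0,0.03],[0,0,0.035],[0,0,0.035],[0,0,0.035]], "gripper": [0,0,0,0,0,0,0,0]}}

```text
time: 13.1
ee_pos: [0.5641, -0.029, 0.052]
tcp_rot: [180.0, -0.0, 76.9]
wrist_force: [-2.3, -0.8, 6.2]
opening: 0.0002
```

```bash
python3 -c "
from h import *
st()"
```

```text
13.1 [ 0.56405 -0.02895  0.052  ] [ 1.7998e+02 -1.0000e-02  7.6880e+01] F [-2.27 -0.84  6.22] M [-0.002  0.424  0.031] q6 100.2 op 0.0002
```

```bash
python3 -c "
from h import *
t=cam('top')
T=lambda p:(200+p[0]/4.5-.4,120+p[1]/4.5-.4)
for p in [(420,246),(412,183),(432,313)]: print(atz(t,T(p),.113 if p[0]==420 else .064))
plan((0.7015,-0.0415,0.057),77)
plan((0.564,-0.029,0.075),77)
"
```

```text
[ 0.6437959  -0.09061356  0.113     ]
[ 0.69966874 -0.08835879  0.064     ]
[ 0.59971318 -0.1046448   0.064     ]
xyz [ 0.474  3.417 -0.124] dr [ 0.0003 -0.0001 -0.0021]
xyz [-0.002 -0.001 -0.575] dr [ 0.0003 -0.0001 -0.0021]
```

Request:
{"op": "step_arm", "data": {"dr": [[0,0,0],[0,0,0],[0,0,0],[0,0,0],[0,0,0],[0,0,0],[0,0,0],[0,0,0]], "xyz": [[0,0,-0.5],[0.1,0.7,-0.57],[0.2,1.6,-0.57],[0.35,2.5,-0.57],[0.47,3.3,-0.5],[0.47,3.42,-0.2],[0.47,3.42,-0.08],[0.47,3.42,-0.08]], "gripper": [0,0,0,0,0,0,0,0]}}

```text
time: 13.95
ee_pos: [0.7011, -0.0417, 0.0545]
tcp_rot: [-180.0, 0.0, 76.9]
wrist_force: [0.4, -0.3, 0.1]
opening: 0.0005
```

```bash
python3 -c "
from h import *
st();cam('wrist','w7')"
```

```text
13.95 [ 0.70109 -0.04172  0.05451] [-180.      0.     76.88] F [ 0.4  -0.26  0.09] M [-0.06   0.052  0.012] q6 99.7 op 0.0005
```

View pics/w7.png

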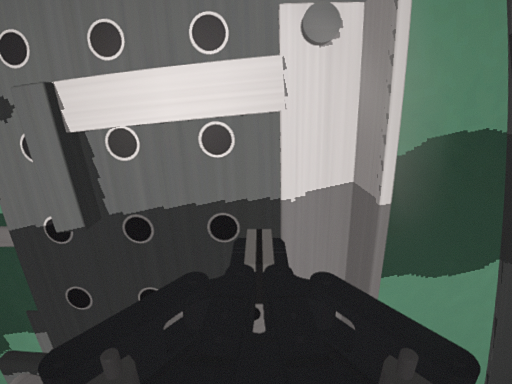

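Request:
{"op": "step_arm", "data": {"dr": [[0,0,0],[0,0,0],[0,0,0],[0,0,0],[0,0,0],[0,0,0],[0,0,0],[0,0,0]], "xyz": [[0,0,0],[0,0,0.004],[0,0,0.008],[0,0,0.012],[0,0,0.016],[0,0,0.02],[0,0,0.02],[0,0,0.02]], "gripper": [0,0,0,0,0,0,0,0]}}

```text
time: 14.8
ee_pos: [0.7014, -0.0417, 0.0543]
tcp_rot: [-180.0, -0.0, 76.9]
wrist_force: [-2.3, 0.1, 4.2]
opening: 0.0001
```

```bash
python3 -c "
from h import *
st()"
```

```text
14.8 [ 0.70141 -0.04168  0.05428] [-180.     -0.     76.88] F [-2.26  0.12  4.16] M [ 0.028  0.513 -0.038] q6 99.7 op 0.0001
```

```bash
python3 -c "
from h import *
plan((0.4917,-0.1378,0.15),173.7)"
```

```text
xyz [-3.53  -4.561 -2.393] dr [-0.0000e+00 -1.0000e-04 -1.6898e+00]
```

Request:
{"op": "step_arm", "data": {"dr": [[0,0,0],[0,0,0],[0,0,-0.13],[0,0,-0.26],[0,0,-0.4],[0,0,-0.53],[0,0,-0.66],[0,0,-0.8]], "xyz": [[0,0,-1.1],[0,0,-2.2],[-0.3,-0.4,-2.39],[-1.0,-1.3,-2.39],[-1.7,-2.2,-2.39],[-2.4,-3.1,-2.39],[-3.1,-4.0,-2.39],[-3.53,-4.56,-2.39]], "gripper": [0,0,0,0,0,0.2,0.4,0.4]}}

```text
time: 15.6
ee_pos: [0.4895, -0.1387, 0.1498]
tcp_rot: [180.0, 0.0, 123.0]
wrist_force: [0.5, -0.4, 1.0]
opening: 0.0344
```

```bash
python3 -c "
from h import *
st()
plan((0.4917,-0.1378,0.132),173.7)"
```

```text
15.6 [ 0.48949 -0.1387   0.14979] [1.8000e+02 3.0000e-02 1.2298e+02] F [ 0.52 -0.44  0.99] M [-0.008 -0.043 -0.003] q6 41.2 op 0.0344
xyz [-0.011  0.059  0.445] dr [-2.000e-04  5.000e-04 -8.852e-01]
```

Request:
{"op": "step_arm", "data": {"dr": [[0,0,-0.13],[0,0,-0.26],[0,0,-0.39],[0,0,-0.52],[0,0,-0.65],[0,0,-0.78],[0,0,-0.885],[0,0,-0.885]], "xyz": [[0,0,0],[0,0,0],[0,0,0],[0,0,0],[0,0,0.1],[0,0,0.3],[0,0,0.45],[0,0,0.45]], "gripper": [0.5,0.5,0.5,0.5,0.5,0.5,0.5,0.5]}}

```text
time: 16.4
ee_pos: [0.4915, -0.1377, 0.1308]
tcp_rot: [180.0, -0.1, 173.5]
wrist_force: [-0.3, -0.0, -0.2]
opening: 0.0426
```

```bash
python3 -c "
from h import *
st();cam('wrist','w8')
plan((0.4917,-0.1378,0.094),173.7)"
```

```text
16.4 [ 0.49152 -0.13774  0.13081] [ 1.7999e+02 -6.0000e-02  1.7351e+02] F [-0.29 -0.05 -0.21] M [0.057 0.004 0.028] q6 -9.2 op 0.0426
xyz [-0.001 -0.     0.934] dr [ 0.0001 -0.0005 -0.0071]
```

View pics/w8.png

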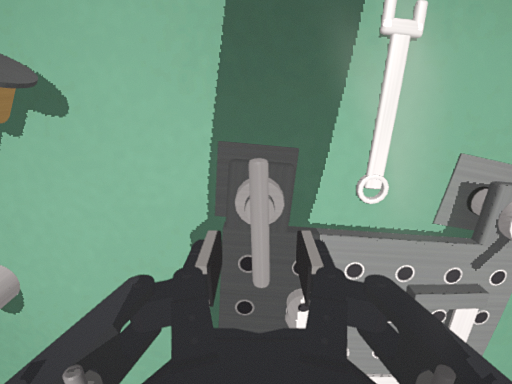

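The bar runs from (258,160) to (262,285), between the open pads at columns 210 and 310. I'll lower the gripper and grip.

Request:
{"op": "step_arm", "data": {"dr": [[0,0,0],[0,0,0],[0,0,0],[0,0,0],[0,0,0],[0,0,0],[0,0,0],[0,0,0]], "xyz": [[0,0,0.5],[0,0,0.92],[0,0,0.92],[0,0,0.92],[0,0,0.92],[0,0,0.92],[0,0,0.92],[0,0,0.92]], "gripper": [0.5,0.35,0.25,0.15,0,0,0,0], "squeeze": 50}}

```text
time: 17.25
ee_pos: [0.492, -0.1375, 0.0956]
tcp_rot: [180.0, 0.0, 173.4]
wrist_force: [-3.4, 5.7, 1.7]
opening: 0.0104
```

Request:
{"op": "step_arm", "data": {"dr": [[0,0,0.08],[0,0,0.18],[0,0,0.28],[0,0,0.38],[0,0,0.48],[0,0,0.58],[0,0,0.68],[0,0,0.78]], "xyz": [[0,0,0],[0,0,0],[0,0,0],[0,0,0],[0,0,0],[0,0,0],[0,0,0],[0,0,0]], "gripper": [0,0,0,0,0,0,0,0]}}

```text
time: 18.05
ee_pos: [0.4926, -0.1375, 0.0957]
tcp_rot: [179.9, 0.0, 128.5]
wrist_force: [2.5, 5.4, -0.3]
opening: 0.0105
```

```bash
python3 -c "
from h import *
st()"
```

```text
18.05 [ 0.49262 -0.13748  0.09566] [1.7989e+02 5.0000e-02 1.2852e+02] F [ 2.52  5.44 -0.33] M [ 1.112 -0.407  0.22 ] q6 35.9 op 0.0105
```

Request:
{"op": "step_arm", "data": {"dr": [[0,0,0.1],[0,0,0.2],[0,0,0.3],[0,0,0.4],[0,0,0.5],[0,0,0.6],[0,0,0.7],[0,0,0.8]], "xyz": [[0,0,0],[0,0,0],[0,0,0],[0,0,0],[0,0,0],[0,0,0],[0,0,0],[0,0,0]], "gripper": [0,0,0,0,0,0,0,0]}}

```text
time: 18.85
ee_pos: [0.4933, -0.1374, 0.0957]
tcp_rot: [179.8, -0.1, 82.7]
wrist_force: [5.2, 5.4, -1.9]
opening: 0.01
```

```bash
python3 -c "
from h import *
st()"
```

```text
18.85 [ 0.49326 -0.13738  0.09567] [ 1.7982e+02 -7.0000e-02  8.2690e+01] F [ 5.2   5.38 -1.87] M [ 1.181 -1.133  0.262] q6 81.7 op 0.01
```

Request:
{"op": "step_arm", "data": {"dr": [[0,0,0.1],[0,0,0.2],[0,0,0.3],[0,0,0.4],[0,0,0.5],[0,0,0.6],[0,0,0.7],[0,0,0.8]], "xyz": [[0.002,0.005,0],[0.004,0.01,0],[0.006,0.015,0],[0.008,0.018,0],[0.01,0.021,0],[0.01,0.024,0],[0.01,0.027,0],[0.01,0.03,0]], "gripper": [0,0,0,0,0,0,0,0]}}

```text
time: 19.65
ee_pos: [0.494, -0.1376, 0.0957]
tcp_rot: [179.9, -0.1, 36.8]
wrist_force: [2.0, 3.3, -0.2]
opening: 0.0104
```

```bash
python3 -c "
from h import *
st()"
```

```text
19.65 [ 0.49402 -0.13759  0.09567] [ 1.7991e+02 -1.0000e-01  3.6830e+01] F [ 2.02  3.26 -0.19] M [ 0.663 -0.526  0.254] q6 127.6 op 0.0104
```

Request:
{"op": "step_arm", "data": {"dr": [[0,0,0.1],[0,0,0.2],[0,0,0.3],[0,0,0.4],[0,0,0.5],[0,0,0.6],[0,0,0.7],[0,0,0.8]], "xyz": [[0.002,0.002,0],[0.004,0.003,0],[0.006,0.004,0],[0.008,0.005,0],[0.01,0.006,0],[0.01,0.007,0],[0.01,0.008,0],[0.01,0.008,0]], "gripper": [0,0,0,0,0,0,0,0]}}

```text
time: 20.45
ee_pos: [0.4944, -0.138, 0.0957]
tcp_rot: [180.0, -0.1, -9.0]
wrist_force: [1.2, 0.6, -0.4]
opening: 0.0103
```

```bash
python3 -c "
from h import *
st()
s=cam('scene','s9')
a=cv2.imread('pics/s5.png');b=cv2.imread('pics/s9.png')
for n,bx in dict(Lbar=(278,190,316,204),Lboss=(280,188,312,220),square=(236,212,276,246),fenceL=(225,230,262,266),tubes=(130,140,160,200)).items(): print(n,shift(a,b,bx))
z=.05
for X in ((.539,.098,.1),(.539,.098,.101),(.54,.098,.1)): print(proj(s,X))
"
```

```text
20.45 [ 0.49441 -0.13796  0.09569] [ 1.7997e+02 -1.3000e-01 -9.0200e+00] F [ 1.25  0.57 -0.41] M [ 0.18  -0.469  0.207] q6 173.4 op 0.0103
Lbar (array([-0.374, -0.411], dtype=float32), 0.807)
Lboss (array([-0.194, -0.404], dtype=float32), 0.91)
square (array([-0.145, -0.11 ], dtype=float32), 0.992)
fenceL (array([-0.295,  0.149], dtype=float32), 0.989)
tubes (array([-0.003, -0.024], dtype=float32), 0.999)
[294.90636248 199.76462623]
[294.93603252 199.52173562]
[294.75007894 199.97492176]
```

Request:
{"op": "step_arm", "data": {"dr": [[0,0,0],[0,0,0],[0,0,0],[0,0,-0.1],[0,0,-0.24],[0,0,-0.38],[0,0,-0.52],[0,0,-0.66]], "xyz": [[0,0,0],[0,0,0],[0,0,-0.6],[0,0,-0.9],[0,0,-0.9],[0,0,-0.9],[0,0,-0.9],[0,0,-0.9]], "gripper": [0.3,0.5,0.5,0.5,0.5,0.5,0.5,0.5]}}

```text
time: 21.3
ee_pos: [0.4935, -0.1378, 0.131]
tcp_rot: [180.0, 0.0, 29.5]
wrist_force: [-0.1, 0.5, 0.1]
opening: 0.0426
```

Request:
{"op": "step_arm", "data": {"dr": [[0,0,-0.14],[0,0,-0.28],[0,0,-0.42],[0,0,-0.56],[0,0,-0.7],[0,0,-0.84],[0,0,-0.98],[0,0,-1.12]], "xyz": [[0,0,0],[0,0,0],[0,0,0],[0,0,0],[0,0,0],[0,0,0],[0,0,0],[0,0,0]], "gripper": [0.5,0.5,0.5,0.5,0.5,0.5,0.5,0.5]}}

```text
time: 22.1
ee_pos: [0.4935, -0.1378, 0.131]
tcp_rot: [180.0, 0.0, 93.6]
wrist_force: [-0.2, 0.4, 0.4]
opening: 0.0428
```

```bash
python3 -c "
from h import *
st()
plan((0.4944,-0.138,0.0957),171)"
```

```text
22.1 [ 0.49352 -0.13778  0.13102] [1.800e+02 2.000e-02 9.365e+01] F [-0.21  0.39  0.4 ] M [ 0.005 -0.028 -0.009] q6 70.8 op 0.0428
xyz [-0.007  0.022  0.883] dr [-3.0000e-04  3.0000e-04 -1.3501e+00]
```

Request:
{"op": "step_arm", "data": {"dr": [[0,0,-0.15],[0,0,-0.3],[0,0,-0.45],[0,0,-0.6],[0,0,-0.75],[0,0,-0.9],[0,0,-1.05],[0,0,-1.2]], "xyz": [[0,0.01,0],[0,0.02,0],[0,0.02,0],[0,0.02,0],[0,0.02,0],[0,0.02,0],[0,0.02,0],[0,0.02,0]], "gripper": [0.5,0.5,0.5,0.5,0.5,0.5,0.5,0.5]}}

```text
time: 22.9
ee_pos: [0.4943, -0.1377, 0.131]
tcp_rot: [-180.0, 0.0, 162.4]
wrist_force: [0.1, 0.3, 0.8]
opening: 0.0429
```

Request:
{"op": "step_arm", "data": {"dr": [[0,0,-0.14],[0,0,-0.14],[0,0,-0.14],[0,0,-0.14],[0,0,-0.14],[0,0,-0.14],[0,0,-0.14],[0,0,-0.14]], "xyz": [[0,0,0.2],[0,0,0.6],[0,0,0.88],[0,0,0.88],[0,0,0.88],[0,0,0.88],[0,0,0.88],[0,0,0.88]], "gripper": [0.5,0.5,0.4,0.2,0,0,0,0]}}

```text
time: 23.7
ee_pos: [0.4939, -0.1377, 0.0955]
tcp_rot: [-180.0, -0.1, 170.0]
wrist_force: [-2.5, -4.1, -6.5]
opening: 0.0103
```

```bash
python3 -c "
from h import *
st()"
```

```text
23.7 [ 0.49394 -0.13772  0.09549] [-1.7997e+02 -6.0000e-02  1.6998e+02] F [-2.51 -4.08 -6.48] M [-0.624  0.64   0.155] q6 -5.5 op 0.0103
```

Request:
{"op": "step_arm", "data": {"dr": [[0,0,0.1],[0,0,0.22],[0,0,0.34],[0,0,0.46],[0,0,0.6],[0,0,0.74],[0,0,0.88],[0,0,1.0]], "xyz": [[0,0,0.003],[0,0,0.005],[0,0,0.005],[-0.003,0,0.005],[-0.005,0,0.005],[-0.007,0,0.005],[-0.01,0,0.005],[-0.01,0,0.005]], "gripper": [0,0,0,0,0,0,0,0]}}

```text
time: 24.5
ee_pos: [0.4944, -0.1377, 0.0955]
tcp_rot: [-180.0, -0.0, 112.4]
wrist_force: [-3.9, -4.0, -5.9]
opening: 0.0099
```

```bash
python3 -c "
from h import *
st()"
```

```text
24.5 [ 0.49439 -0.13774  0.09548] [-179.95   -0.    112.37] F [-3.88 -4.02 -5.94] M [-0.583  0.597  0.164] q6 52.1 op 0.0099
```

Request:
{"op": "step_arm", "data": {"dr": [[0,0,0],[0,0,0],[0,0,0],[0,0,0],[0,0,0.1],[0,0,0.2],[0,0,0.3],[0,0,0.4]], "xyz": [[0,0,0],[0,0,0],[0,0,-0.7],[0,0,-1.0],[0.6,-0.4,-1.0],[1.0,-0.9,-1.0],[1.5,-1.4,-1.0],[1.8,-2.0,-1.0]], "gripper": [0.3,0.5,0.5,0.5,0.3,0,0,0]}}

```text
time: 25.3
ee_pos: [0.3928, -0.1013, 0.136]
tcp_rot: [179.9, -0.0, 89.7]
wrist_force: [-0.4, -0.7, 0.3]
opening: 0.0
```

```bash
python3 -c "
from h import *
st();cam('scene','s10')
plan((0.564,-0.029,0.0562),77)"
```

```text
25.3 [ 0.39279 -0.1013   0.13599] [179.9   -0.    89.71] F [-0.36 -0.65  0.35] M [-0.003  0.02   0.02 ] q6 75.8 op 0.0
xyz [1.856 4.336 2.   ] dr [-1.000e-04 -1.000e-04  2.153e-01]
```

Request:
{"op": "step_arm", "data": {"dr": [[0,0,0.1],[0,0,0.2],[0,0,0.215],[0,0,0.215],[0,0,0.215],[0,0,0.215],[0,0,0.215],[0,0,0.215]], "xyz": [[0.4,1.0,0],[0.8,2.0,0],[1.3,3.1,0],[1.86,4.2,0.2],[1.86,4.34,1.1],[1.86,4.34,1.8],[1.86,4.34,1.95],[1.86,4.34,1.98]], "gripper": [0,0,0,0,0,0,0,0]}}

```text
time: 26.15
ee_pos: [0.567, -0.0282, 0.0565]
tcp_rot: [-180.0, -0.0, 77.5]
wrist_force: [-0.8, -0.7, 1.0]
opening: -0.0
```

```bash
python3 -c "
from h import *
st()"
```

```text
26.15 [ 0.56696 -0.02818  0.05646] [-1.7998e+02 -1.0000e-02  7.7520e+01] F [-0.82 -0.67  1.05] M [ 0.016 -0.02   0.051] q6 99.6 op -0.0
```

Request:
{"op": "step_arm", "data": {"dr": [[0,0,0],[0,0,0],[0,0,0],[0,0,0],[0,0,0],[0,0,0],[0,0,0],[0,0,0]], "xyz": [[0,0,0.01],[0,0,0.02],[0,0,0.03],[0,0,0.035],[0,0,0.04],[0,0,0.045],[0,0,0.05],[0,0,0.05]], "gripper": [0,0,0,0,0,0,0,0]}}

```text
time: 26.95
ee_pos: [0.5671, -0.0284, 0.0546]
tcp_rot: [180.0, 0.0, 77.5]
wrist_force: [-1.4, -0.2, 3.9]
opening: -0.0002
```

```bash
python3 -c "
from h import *
st()"
```

```text
26.95 [ 0.56712 -0.02836  0.05462] [179.98   0.    77.45] F [-1.45 -0.17  3.91] M [-0.042  0.338 -0.073] q6 99.7 op -0.0002
```

Request:
{"op": "step_arm", "data": {"dr": [[0,0,0],[0,0,-0.15],[0,0,-0.3],[0,0,-0.45],[0,0,-0.6],[0,0,-0.75],[0,0,-0.9],[0,0,-1.05]], "xyz": [[0,0,-0.8],[0,0,-1.9],[0.5,-0.2,-2.4],[1.1,-0.5,-2.4],[1.7,-0.8,-2.4],[2.3,-1.1,-2.4],[2.7,-1.2,-2.4],[2.9,-1.3,-2.4]], "gripper": [0,0,0,0,0,0.3,0.5,0.5]}}

```text
time: 27.75
ee_pos: [0.5413, 0.0976, 0.1501]
tcp_rot: [180.0, -0.0, 138.0]
wrist_force: [0.3, -0.2, -0.9]
opening: 0.0418
```

Request:
{"op": "step_arm", "data": {"dr": [[0,0,-0.15],[0,0,-0.3],[0,0,-0.45],[0,0,-0.6],[0,0,-0.75],[0,0,-0.9],[0,0,-1.05],[0,0,-1.2]], "xyz": [[0,0,0],[0,0,0],[0,0,0],[0,0,0],[0,0,0],[0,0,0],[0,0,0],[0,0,0]], "gripper": [0.5,0.5,0.5,0.5,0.5,0.5,0.5,0.5]}}

```text
time: 28.55
ee_pos: [0.5415, 0.0962, 0.15]
tcp_rot: [180.0, -0.0, -153.3]
wrist_force: [0.3, -0.2, -0.2]
opening: 0.0428
```

```bash
python3 -c "
from h import *
st()
plan((0.541,0.0975,0.15),313.3)"
```

```text
28.55 [0.54148 0.09621 0.15003] [ 1.7999e+02 -2.0000e-02 -1.5328e+02] F [ 0.27 -0.22 -0.18] M [0.018 0.015 0.028] q6 -16.6 op 0.0428
xyz [-0.004  0.034  0.001] dr [ 3.0000e-04 -1.0000e-04 -1.8601e+00]
```

Request:
{"op": "step_arm", "data": {"dr": [[0,0,-0.15],[0,0,-0.3],[0,0,-0.45],[0,0,-0.6],[0,0,-0.75],[0,0,-0.9],[0,0,-1.05],[0,0,-1.2]], "xyz": [[0,0.03,0],[0,0.03,0],[0,0.03,0],[0,0.03,0],[0,0.03,0],[0,0.03,0],[0,0.03,0],[0,0.03,0]], "gripper": [0.5,0.5,0.5,0.5,0.5,0.5,0.5,0.5]}}

```text
time: 29.35
ee_pos: [0.5409, 0.0973, 0.15]
tcp_rot: [180.0, 0.0, -84.5]
wrist_force: [0.0, 0.1, 0.5]
opening: 0.0426
```

Request:
{"op": "step_arm", "data": {"dr": [[0,0,-0.15],[0,0,-0.3],[0,0,-0.45],[0,0,-0.6],[0,0,-0.65],[0,0,-0.65],[0,0,-0.65],[0,0,-0.65]], "xyz": [[0,0,0],[0,0,0],[0,0,0.1],[0,0,0.3],[0,0,0.45],[0,0,0.45],[0,0,0.45],[0,0,0.45]], "gripper": [0.5,0.5,0.5,0.5,0.5,0.5,0.5,0.5]}}

```text
time: 30.15
ee_pos: [0.5411, 0.0973, 0.1326]
tcp_rot: [-180.0, -0.0, -47.7]
wrist_force: [-0.3, 0.3, 0.4]
opening: 0.0426
```

```bash
python3 -c "
from h import *
st();c=cam('wrist','w11')
im=cv2.imread('pics/w11.png');cv2.imwrite('pics/w11c.png',cv2.resize(im[130:310,190:330],None,fx=3.3,fy=3.3,interpolation=3))
print(proj(c,(.541,.0975,.113)))
import pickle;pickle.dump({k:c[k] for k in ('camera_matrix','k1','R','t')},open('w11.pkl','wb'))"
```

```text
30.15 [0.54112 0.09733 0.13263] [-1.7998e+02 -1.0000e-02 -4.7710e+01] F [-0.27  0.32  0.41] M [-0.022  0.026 -0.03 ] q6 -122.1 op 0.0426
[259.1752776  226.95615352]
```

View pics/w11c.png

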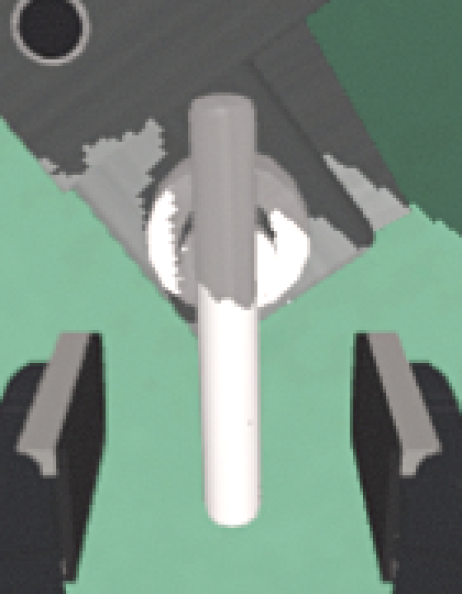

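```bash
python3 -c "
from h import *
import pickle;c=pickle.load(open('w11.pkl','rb'))
a,b=(atz(c,p,.114) for p in ((257.3,159.1),(260.3,288.5)))
m=(a+b)/2;d=b-a;y=np.degrees(np.arctan2(d[1],d[0]));print(a,b,m,np.linalg.norm(d),y)
plan((m[0],m[1],0.0955),y);plan((m[0],m[1],0.0955),y+180)"
```

```text
[0.57196511 0.0651335  0.114     ] [0.5085646 0.1319587 0.114    ] [0.54026485 0.0985461  0.114     ] 0.09211531775476418 133.49357967185333
xyz [-0.038 -0.004  0.93 ] dr [-5.0000e-04  8.0000e-04  3.1208e+00]
xyz [-0.038 -0.004  0.93 ] dr [-0.0005 -0.0003 -0.0208]
```

Request:
{"op": "step_arm", "data": {"dr": [[0,0,-0.02],[0,0,-0.02],[0,0,-0.02],[0,0,-0.02],[0,0,-0.02],[0,0,-0.02],[0,0,-0.02],[0,0,-0.02]], "xyz": [[-0.02,0,0.4],[-0.02,0,0.9],[-0.02,0,0.93],[-0.02,0,0.93],[-0.02,0,0.93],[-0.02,0,0.93],[-0.02,0,0.93],[-0.02,0,0.93]], "gripper": [0.5,0.5,0.3,0.2,0,0,0,0], "squeeze": 50}}

```text
time: 31.0
ee_pos: [0.5407, 0.098, 0.0959]
tcp_rot: [-179.9, -0.0, -46.5]
wrist_force: [-1.4, 0.6, 3.6]
opening: 0.0107
```

```bash
python3 -c "
from h import *
st()"
```

```text
31.0 [0.54069 0.098   0.09589] [-1.7995e+02 -2.0000e-02 -4.6490e+01] F [-1.39  0.6   3.58] M [0.136 0.336 0.04 ] q6 -123.2 op 0.0107
```

Request:
{"op": "step_arm", "data": {"dr": [[0,0,0.1],[0,0,0.22],[0,0,0.35],[0,0,0.48],[0,0,0.61],[0,0,0.74],[0,0,0.87],[0,0,1.0]], "xyz": [[0,0,0.002],[0,0,0.004],[0,0,0.007],[0,0,0.01],[0,0,0.012],[0,0,0.015],[0,0,0.017],[0,0,0.02]], "gripper": [0,0,0,0,0,0,0,0]}}

```text
time: 31.8
ee_pos: [0.5412, 0.0981, 0.0951]
tcp_rot: [-179.9, 0.1, -104.1]
wrist_force: [2.2, 0.7, 3.1]
opening: 0.0106
```

```bash
python3 -c "
from h import *
st()"
```

```text
31.8 [0.54124 0.09811 0.09511] [-1.7989e+02  6.0000e-02 -1.0408e+02] F [2.15 0.68 3.1 ] M [ 0.144 -0.233  0.026] q6 -65.6 op 0.0106
```

Request:
{"op": "step_arm", "data": {"dr": [[0,0,0.13],[0,0,0.26],[0,0,0.39],[0,0,0.52],[0,0,0.65],[0,0,0.78],[0,0,0.89],[0,0,1.0]], "xyz": [[0,0,0.002],[0,0,0.004],[0,0,0.007],[0,0,0.01],[0,0,0.012],[0,0,0.015],[0,0,0.017],[0,0,0.02]], "gripper": [0,0,0,0,0,0,0,0]}}

```text
time: 32.6
ee_pos: [0.5416, 0.0978, 0.0943]
tcp_rot: [-179.9, 0.2, -161.4]
wrist_force: [3.1, -1.2, 2.1]
opening: 0.0106
```

```bash
python3 -c "
from h import *
st()"
```

```text
32.6 [0.54163 0.09779 0.09433] [-1.7994e+02  1.6000e-01 -1.6135e+02] F [ 3.07 -1.18  2.14] M [-0.23  -0.64   0.051] q6 -8.4 op 0.0106
```

Request:
{"op": "step_arm", "data": {"dr": [[0,0,0.1],[0,0,0.2],[0,0,0.3],[0,0,0.4],[0,0,0.5],[0,0,0.6],[0,0,0.7],[0,0,0.8]], "xyz": [[0,0,0.002],[0,0,0.004],[0,0,0.006],[0,0,0.008],[0,0,0.01],[0,0,0.012],[0,0,0.014],[0,0,0.016]], "gripper": [0,0,0,0,0,0,0,0]}}

```text
time: 33.4
ee_pos: [0.5415, 0.0974, 0.0935]
tcp_rot: [180.0, 0.2, 152.8]
wrist_force: [3.2, -2.2, 0.5]
opening: 0.0102
```

```bash
python3 -c "
from h import *
st()"
```

```text
33.4 [0.54154 0.09739 0.09355] [1.7998e+02 1.6000e-01 1.5282e+02] F [ 3.24 -2.19  0.52] M [-0.622 -0.631  0.062] q6 37.4 op 0.0102
```

Request:
{"op": "step_arm", "data": {"dr": [[0,0,0.06],[0,0,0.12],[0,0,0.18],[0,0,0.24],[0,0,0.3],[0,0,0.36],[0,0,0.43],[0,0,0.5]], "xyz": [[0,0,0.001],[0,0,0.002],[0,0,0.003],[0,0,0.005],[0,0,0.006],[0,0,0.007],[0,0,0.008],[0,0,0.01]], "gripper": [0,0,0,0,0,0,0,0]}}

```text
time: 34.2
ee_pos: [0.5413, 0.0972, 0.093]
tcp_rot: [179.9, 0.1, 124.2]
wrist_force: [1.7, -3.3, 1.2]
opening: 0.0104
```

```bash
python3 -c "
from h import *
st()"
```

```text
34.2 [0.5413  0.09724 0.09304] [1.7994e+02 1.2000e-01 1.2424e+02] F [ 1.73 -3.26  1.2 ] M [-0.67  -0.447  0.023] q6 66.0 op 0.0104
```

Request:
{"op": "step_arm", "data": {"dr": [[0,0,0.06],[0,0,0.12],[0,0,0.18],[0,0,0.24],[0,0,0.3],[0,0,0.35],[0,0,0.4],[0,0,0.45]], "xyz": [[0,0,0.001],[0,0,0.002],[0,0,0.003],[0,0,0.005],[0,0,0.006],[0,0,0.007],[0,0,0.008],[0,0,0.009]], "gripper": [0,0,0,0,0,0,0,0]}}

```text
time: 35.0
ee_pos: [0.5411, 0.0972, 0.0926]
tcp_rot: [179.9, 0.1, 98.5]
wrist_force: [0.7, -3.2, 1.9]
opening: 0.0106
```

```bash
python3 -c "
from h import *
st()"
```

```text
35.0 [0.54107 0.0972  0.09262] [1.7992e+02 9.0000e-02 9.8500e+01] F [ 0.74 -3.22  1.88] M [-0.814 -0.199  0.037] q6 91.7 op 0.0106
```

Request:
{"op": "step_arm", "data": {"dr": [[0,0,0.06],[0,0,0.12],[0,0,0.18],[0,0,0.24],[0,0,0.3],[0,0,0.35],[0,0,0.4],[0,0,0.45]], "xyz": [[0,0,0.001],[0,0,0.002],[0,0,0.003],[0,0,0.003],[0,0,0.003],[0,0,0.003],[0,0,0.003],[0,0,0.003]], "gripper": [0,0,0,0,0,0,0,0]}}

```text
time: 35.8
ee_pos: [0.5409, 0.0971, 0.0924]
tcp_rot: [179.9, 0.1, 72.7]
wrist_force: [0.1, -3.9, 2.4]
opening: 0.0102
```

```bash
python3 -c "
from h import *
st();cam('scene','s12')"
```

```text
35.8 [0.54088 0.09714 0.09243] [1.7991e+02 6.0000e-02 7.2710e+01] F [ 0.1  -3.93  2.35] M [-0.893 -0.039  0.052] q6 117.5 op 0.0102
```

Request:
{"op": "step_arm", "data": {"dr": [[0,0,0.06],[0,0,0.12],[0,0,0.18],[0,0,0.24],[0,0,0.3],[0,0,0.36],[0,0,0.43],[0,0,0.5]], "xyz": [[0,0,0],[0,0,0],[0,0,0.002],[0,0,0.003],[0,0,0.003],[0,0,0.003],[0,0,0.003],[0,0,0.003]], "gripper": [0,0,0,0,0,0,0,0]}}

```text
time: 36.65
ee_pos: [0.5407, 0.0972, 0.0923]
tcp_rot: [179.9, 0.0, 44.1]
wrist_force: [0.0, -4.7, 2.7]
opening: 0.0108
```

```bash
python3 -c "
from h import *
st();cam('scene','s13')"
```

```text
36.65 [0.54072 0.09719 0.09226] [1.7991e+02 2.0000e-02 4.4090e+01] F [ 0.04 -4.74  2.75] M [-0.854  0.124  0.026] q6 146.1 op 0.0108
```

Request:
{"op": "step_arm", "data": {"dr": [[0,0,0.06],[0,0,0.12],[0,0,0.18],[0,0,0.24],[0,0,0.3],[0,0,0.36],[0,0,0.42],[0,0,0.48]], "xyz": [[0,0,0],[0,0,0],[0,0,0.001],[0,0,0.002],[0,0,0.003],[0,0,0.003],[0,0,0.003],[0,0,0.003]], "gripper": [0,0,0,0,0,0,0,0]}}

```text
time: 37.5
ee_pos: [0.5406, 0.0974, 0.0922]
tcp_rot: [179.9, -0.0, 16.7]
wrist_force: [-0.8, -4.5, 3.1]
opening: 0.0105
```

```bash
python3 -c "
from h import *
st();cam('scene','s14')
a=cv2.imread('pics/s12.png')
for f in ('s13','s14'):
  b=cv2.imread('pics/%s.png'%f)
  for n,bx in dict(Rbar=(220,155,255,170),Rboss=(225,160,250,180),fenceR=(172,198,200,215),fenceL=(225,230,262,266),tubes=(130,140,160,200)).items(): print(f,n,shift(a,b,bx))
"
```

```text
37.5 [0.54062 0.09739 0.09216] [ 1.7994e+02 -2.0000e-02  1.6690e+01] F [-0.79 -4.54  3.09] M [-0.824  0.179  0.091] q6 173.5 op 0.0105
s13 Rbar (array([-0.034, -0.024], dtype=float32), 0.999)
s13 Rboss (array([-0.025, -0.011], dtype=float32), 0.999)
s13 fenceR (array([0.024, 0.025], dtype=float32), 0.998)
s13 fenceL (array([-0.018,  0.005], dtype=float32), 0.999)
s13 tubes (array([0.006, 0.007], dtype=float32), 0.999)
s14 Rbar (array([-0.171, -0.062], dtype=float32), 0.978)
s14 Rboss (array([-0.072, -0.035], dtype=float32), 0.996)
s14 fenceR (array([-0.032,  0.044], dtype=float32), 0.998)
s14 fenceL (array([-0.04 , -0.012], dtype=float32), 0.999)
s14 tubes (array([-0.002,  0.001], dtype=float32), 0.999)
```

Request:
{"op": "step_arm", "data": {"dr": [[0,0,0],[0,0,0],[0,0,0],[0,0,-0.1],[0,0,-0.24],[0,0,-0.38],[0,0,-0.52],[0,0,-0.66]], "xyz": [[0,0,0],[0,0,0],[0,0,-0.6],[0,0,-0.95],[0,0,-0.95],[0,0,-0.95],[0,0,-0.95],[0,0,-0.95]], "gripper": [0.3,0.5,0.5,0.5,0.5,0.5,0.5,0.5]}}

```text
time: 38.35
ee_pos: [0.5404, 0.0982, 0.1296]
tcp_rot: [-180.0, -0.0, 55.0]
wrist_force: [0.1, -0.5, -0.1]
opening: 0.0426
```

Request:
{"op": "step_arm", "data": {"dr": [[0,0,-0.15],[0,0,-0.3],[0,0,-0.45],[0,0,-0.6],[0,0,-0.75],[0,0,-0.9],[0,0,-1.05],[0,0,-1.2]], "xyz": [[0,0,0],[0,0,0],[0,0,0],[0,0,0],[0,0,0],[0,0,0],[0,0,0],[0,0,0]], "gripper": [0.5,0.5,0.5,0.5,0.5,0.5,0.5,0.5]}}

```text
time: 39.15
ee_pos: [0.5404, 0.0982, 0.1295]
tcp_rot: [180.0, -0.0, 123.8]
wrist_force: [-0.7, 0.2, -0.2]
opening: 0.043
```

```bash
python3 -c "
from h import *
st();plan((.5406,.0974,.0925),196.7)"
```

```text
39.15 [0.54041 0.09819 0.12953] [ 1.7999e+02 -3.0000e-02  1.2377e+02] F [-0.65  0.19 -0.18] M [ 0.021 -0.031  0.078] q6 66.5 op 0.043
xyz [-0.02  -0.007  0.926] dr [ 5.0000e-04 -4.0000e-04 -1.2729e+00]
```

Request:
{"op": "step_arm", "data": {"dr": [[0,0,-0.15],[0,0,-0.3],[0,0,-0.45],[0,0,-0.6],[0,0,-0.75],[0,0,-0.9],[0,0,-1.05],[0,0,-1.2]], "xyz": [[-0.02,-0.007,0],[-0.02,-0.007,0],[-0.02,-0.007,0],[-0.02,-0.007,0],[-0.02,-0.007,0],[-0.02,-0.007,0],[-0.02,-0.007,0],[-0.02,-0.007,0.2]], "gripper": [0.5,0.5,0.5,0.5,0.5,0.5,0.5,0.5]}}

```text
time: 39.95
ee_pos: [0.5411, 0.0975, 0.1224]
tcp_rot: [180.0, 0.1, -167.5]
wrist_force: [0.2, 0.4, -0.2]
opening: 0.0426
```

Request:
{"op": "step_arm", "data": {"dr": [[0,0,-0.07],[0,0,-0.07],[0,0,-0.07],[0,0,-0.07],[0,0,-0.07],[0,0,-0.07],[0,0,-0.07],[0,0,-0.07]], "xyz": [[0,0,0.4],[0,0,0.72],[0,0,0.72],[0,0,0.72],[0,0,0.72],[0,0,0.72],[0,0,0.72],[0,0,0.72]], "gripper": [0.5,0.4,0.25,0.15,0,0,0,0]}}

```text
time: 40.75
ee_pos: [0.5406, 0.0972, 0.0932]
tcp_rot: [180.0, 0.0, -163.9]
wrist_force: [-2.4, 2.1, -0.8]
opening: 0.0101
```

Request:
{"op": "step_arm", "data": {"dr": [[0,0,0.04],[0,0,0.08],[0,0,0.12],[0,0,0.16],[0,0,0.2],[0,0,0.24],[0,0,0.28],[0,0,0.32]], "xyz": [[0,0,0],[0,0,0],[0,0,0],[0,0,0],[0,0,0],[0,0,0],[0,0,0],[0,0,0]], "gripper": [0,0,0,0,0,0,0,0]}}

```text
time: 41.55
ee_pos: [0.5406, 0.0973, 0.0931]
tcp_rot: [180.0, -0.0, 177.6]
wrist_force: [-2.6, 2.1, -2.0]
opening: 0.0102
```

```bash
python3 -c "
from h import *
st();cam('scene','s15');st();cam('scene');st()"
```

```text
41.55 [0.54056 0.09732 0.09312] [179.97  -0.   177.64] F [-2.6   2.09 -2.01] M [0.468 0.412 0.075] q6 12.6 op 0.0102
41.6 [0.54055 0.09732 0.09307] [ 1.7997e+02 -1.0000e-02  1.7750e+02] F [-2.82  2.92 -0.73] M [ 0.52   0.436 -0.04 ] q6 12.7 op 0.0103
41.65 [0.54058 0.09731 0.09312] [179.97  -0.   177.69] F [-2.2   3.14 -0.29] M [ 0.573  0.511 -0.033] q6 12.5 op 0.0104
```

Request:
{"op": "step_arm", "data": {"dr": [[0,0,0.04],[0,0,0.08],[0,0,0.12],[0,0,0.16],[0,0,0.2],[0,0,0.24],[0,0,0.28],[0,0,0.32]], "xyz": [[0,0,0],[0,0,0],[0,0,0],[0,0,0],[0,0,0],[0,0,0],[0,0,0],[0,0,0]], "gripper": [0,0,0,0,0,0,0,0]}}

```text
time: 42.45
ee_pos: [0.5407, 0.0975, 0.0931]
tcp_rot: [180.0, -0.0, 159.4]
wrist_force: [-2.6, 3.4, -1.5]
opening: 0.0103
```

```bash
python3 -c "
from h import *
st();cam('scene','s16')
a=cv2.imread('pics/s13.png')
for f in ('s12','s14','s15','s16'):
  b=cv2.imread('pics/%s.png'%f)
  for n,bx in dict(Rbar=(220,155,255,170),Rboss=(225,160,250,180),fenceL=(225,230,262,266),tubes=(130,140,160,200)).items(): print(f,n,shift(a,b,bx))
"
```

```text
42.45 [0.54069 0.09748 0.09309] [ 1.7995e+02 -1.0000e-02  1.5939e+02] F [-2.62  3.41 -1.46] M [0.734 0.406 0.138] q6 30.8 op 0.0103
s12 Rbar (array([0.054, 0.02 ], dtype=float32), 0.999)
s12 Rboss (array([0.012, 0.006], dtype=float32), 0.999)
s12 fenceL (array([ 0.023, -0.006], dtype=float32), 1.0)
s12 tubes (array([-0.007, -0.007], dtype=float32), 0.999)
s14 Rbar (array([-0.138, -0.037], dtype=float32), 0.985)
s14 Rboss (array([-0.055, -0.021], dtype=float32), 0.998)
s14 fenceL (array([-0.025, -0.021], dtype=float32), 0.999)
s14 tubes (array([-0.008, -0.006], dtype=float32), 0.999)
s15 Rbar (array([-0.19 , -0.035], dtype=float32), 0.977)
s15 Rboss (array([-0.085, -0.051], dtype=float32), 0.995)
s15 fenceL (array([-0.075, -0.037], dtype=float32), 0.998)
s15 tubes (array([-0.004, -0.006], dtype=float32), 0.999)
s16 Rbar (array([-0.212, -0.072], dtype=float32), 0.964)
s16 Rboss (array([-0.133, -0.057], dtype=float32), 0.992)
s16 fenceL (array([-0.083, -0.044], dtype=float32), 0.997)
s16 tubes (array([ 0.007, -0.007], dtype=float32), 0.999)
```

Request:
{"op": "step_arm", "data": {"dr": [[0,0,0.03],[0,0,0.06],[0,0,0.09],[0,0,0.12],[0,0,0.15],[0,0,0.18],[0,0,0.2],[0,0,0.22]], "xyz": [[0,0,0],[0,0,0],[0,0,0],[0,0,0],[0,0,0],[0,0,0],[0,0,0],[0,0,0]], "gripper": [0,0,0,0,0,0,0,0]}}

```text
time: 43.3
ee_pos: [0.5407, 0.0975, 0.0931]
tcp_rot: [179.9, -0.0, 146.8]
wrist_force: [-1.6, 5.7, -1.9]
opening: 0.0102
```

```bash
python3 -c "
from h import *
st()"
```

```text
43.3 [0.54074 0.09753 0.09305] [ 1.7995e+02 -2.0000e-02  1.4678e+02] F [-1.61  5.7  -1.9 ] M [1.018 0.34  0.088] q6 43.4 op 0.0102
```

```bash
python3 -c "
from h import *
plan((0.567,-0.0285,0.0562),77)"
```

```text
xyz [-2.276 -2.277  0.918] dr [ 7.0000e-04 -8.0000e-04  1.2179e+00]
```

Request:
{"op": "step_arm", "data": {"dr": [[0,0,0],[0,0,0],[0,0,0],[0,0,0.14],[0,0,0.28],[0,0,0.42],[0,0,0.56],[0,0,0.7]], "xyz": [[0,0,0],[0,0,0],[0,0,-0.7],[0,0,-1.1],[-0.6,-0.6,-1.1],[-1.2,-1.2,-1.1],[-1.8,-1.8,-1.1],[-2.27,-2.27,-0.6]], "gripper": [0.3,0.5,0.5,0.5,0.3,0,0,0]}}

```text
time: 44.1
ee_pos: [0.5687, -0.0309, 0.1196]
tcp_rot: [179.7, 0.2, 106.3]
wrist_force: [1.1, 0.4, -0.2]
opening: 0.0001
```

```bash
python3 -c "
from h import *
st();cam('scene','s17')
plan((0.567,-0.0285,0.0562),77)"
```

```text
44.1 [ 0.5687  -0.03087  0.11961] [1.7972e+02 1.5000e-01 1.0633e+02] F [ 1.06  0.44 -0.15] M [-0.023 -0.016  0.015] q6 70.6 op 0.0001
xyz [0.128 0.026 1.454] dr [-5.000e-04  2.100e-03  5.013e-01]
```

Request:
{"op": "step_arm", "data": {"dr": [[0,0,0.14],[0,0,0.28],[0,0,0.42],[0,0,0.5],[0,0,0.5],[0,0,0.5],[0,0,0.5],[0,0,0.5]], "xyz": [[0,0,0.6],[0.04,0,1.2],[0.04,0,1.45],[0.04,0,1.51],[0.04,0,1.525],[0.04,0,1.53],[0.04,0,1.53],[0.04,0,1.53]], "gripper": [0,0,0,0,0,0,0,0]}}

```text
time: 44.95
ee_pos: [0.5666, -0.0272, 0.0561]
tcp_rot: [180.0, 0.0, 78.1]
wrist_force: [0.3, 0.3, 0.4]
opening: 0.0004
```

```bash
python3 -c "
from h import *
st()"
```

```text
44.95 [ 0.56664 -0.02719  0.05611] [179.96   0.    78.1 ] F [0.25 0.3  0.37] M [-0.005 -0.018 -0.037] q6 99.2 op 0.0004
```

Request:
{"op": "step_arm", "data": {"dr": [[0,0,0],[0,0,0],[0,0,0],[0,0,0],[0,0,0],[0,0,0],[0,0,0],[0,0,0]], "xyz": [[0,0,0.008],[0,0,0.014],[0,0,0.018],[0,0,0.022],[0,0,0.026],[0,0,0.03],[0,0,0.033],[0,0,0.033]], "gripper": [0,0,0,0,0,0,0,0]}}

```text
time: 45.75
ee_pos: [0.5665, -0.0271, 0.055]
tcp_rot: [180.0, -0.0, 78.0]
wrist_force: [-2.2, -0.8, 6.3]
opening: -0.0001
```

```bash
python3 -c "
from h import *
st()"
```

```text
45.75 [ 0.56645 -0.02713  0.05503] [179.97  -0.    78.03] F [-2.23 -0.84  6.3 ] M [0.076 0.533 0.072] q6 99.2 op -0.0001
```

Request:
{"op": "step_arm", "data": {"dr": [[0,0,0],[0,0,0],[0,0,0],[0,0,0],[0,0,0],[0,0,0],[0,0,0],[0,0,0]], "xyz": [[0,0,-0.5],[0.1,0.7,-0.5],[0.2,1.6,-0.5],[0.3,2.5,-0.5],[0.35,3.3,-0.4],[0.35,3.38,-0.15],[0.35,3.38,-0.07],[0.35,3.38,-0.05]], "gripper": [0,0,0,0,0,0,0,0]}}

```text
time: 46.55
ee_pos: [0.7007, -0.0414, 0.0558]
tcp_rot: [-179.9, 0.0, 78.0]
wrist_force: [-0.0, -0.0, -0.4]
opening: -0.0001
```

Request:
{"op": "step_arm", "data": {"dr": [[0,0,0],[0,0,0],[0,0,0],[0,0,0],[0,0,0],[0,0,0],[0,0,0],[0,0,0]], "xyz": [[0,0,0.01],[0,0,0.02],[0,0,0.03],[0,0,0.036],[0,0,0.042],[0,0,0.048],[0,0,0.05],[0,0,0.05]], "gripper": [0,0,0,0,0,0,0,0]}}

```text
time: 47.35
ee_pos: [0.7015, -0.0415, 0.0549]
tcp_rot: [180.0, -0.0, 78.0]
wrist_force: [-2.8, -0.5, 6.0]
opening: 0.0003
```

```bash
python3 -c "
from h import *
st()
plan((0.4948,-0.1378,0.135),112.4)"
```

```text
47.35 [ 0.70154 -0.04147  0.05489] [179.99  -0.    78.03] F [-2.81 -0.53  5.96] M [ 0.07   0.557 -0.008] q6 98.6 op 0.0003
xyz [-3.428 -4.556 -2.004] dr [ 3.000e-04  0.000e+00 -5.999e-01]
```

Front and rear touches agree to 0.14 mm, so the plate is about 1 mrad nose-up. Next I check the load on the right foot by feeling its torque.

Request:
{"op": "step_arm", "data": {"dr": [[0,0,0],[0,0,0],[0,0,-0.1],[0,0,-0.2],[0,0,-0.3],[0,0,-0.4],[0,0,-0.5],[0,0,-0.6]], "xyz": [[0,0,-1.1],[0,0,-2.2],[-0.4,-0.6,-2.4],[-1.1,-1.5,-2.4],[-1.8,-2.4,-2.4],[-2.5,-3.3,-2.4],[-3.1,-4.1,-2.2],[-3.43,-4.56,-2.0]], "gripper": [0,0,0,0,0.2,0.4,0.5,0.5]}}

```text
time: 48.15
ee_pos: [0.4925, -0.1388, 0.1344]
tcp_rot: [180.0, 0.0, 112.6]
wrist_force: [1.2, -0.1, 0.3]
opening: 0.0424
```

```bash
python3 -c "
from h import *
st();cam('wrist','w18');st()
plan((0.4948,-0.1378,0.0955),112.4)"
```

```text
48.15 [ 0.49254 -0.13884  0.13443] [1.7998e+02 4.0000e-02 1.1257e+02] F [ 1.17 -0.09  0.34] M [ 0.028 -0.039  0.012] q6 51.7 op 0.0424
48.2 [ 0.49042 -0.13936  0.1332 ] [-1.7988e+02 -4.0000e-02  1.1289e+02] F [ 3.08 -2.05 -0.53] M [-0.046 -0.147 -0.002] q6 51.3 op 0.0426
xyz [-0.007  0.118  0.942] dr [-0.0022 -0.0007  0.0086]
```

View pics/w18.png

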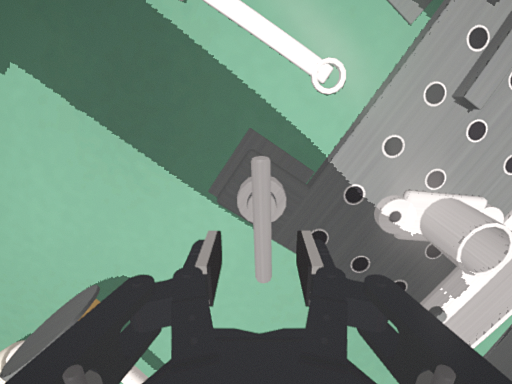

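Request:
{"op": "step_arm", "data": {"dr": [[0,0,0],[0,0,0],[0,0,0],[0,0,0],[0,0,0],[0,0,0],[0,0,0],[0,0,0]], "xyz": [[0,0,0],[0,0,0.5],[0,0,0.95],[0,0,0.97],[0,0,0.97],[0,0,0.97],[0,0,0.97],[0,0,0.97]], "gripper": [0.5,0.5,0.4,0.3,0.15,0,0,0]}}

```text
time: 49.0
ee_pos: [0.4945, -0.1378, 0.0958]
tcp_rot: [-180.0, -0.0, 112.4]
wrist_force: [-5.0, -0.6, -2.6]
opening: 0.01
```

Request:
{"op": "step_arm", "data": {"dr": [[0,0,0.02],[0,0,0.04],[0,0,0.06],[0,0,0.08],[0,0,0.1],[0,0,0.12],[0,0,0.15],[0,0,0.18]], "xyz": [[0,0,0],[0,0,0],[0,0,0],[0,0,0],[0,0,0],[0,0,0],[0,0,0],[0,0,0]], "gripper": [0,0,0,0,0,0,0,0]}}

```text
time: 49.8
ee_pos: [0.4946, -0.1378, 0.0958]
tcp_rot: [-180.0, -0.0, 102.0]
wrist_force: [-4.7, 0.5, -1.2]
opening: 0.0101
```

```bash
python3 -c "
from h import *
st()"
```

```text
49.8 [ 0.49458 -0.13781  0.09582] [-1.8000e+02 -1.0000e-02  1.0197e+02] F [-4.74  0.53 -1.19] M [0.001 0.94  0.131] q6 62.5 op 0.0101
```

Request:
{"op": "step_arm", "data": {"dr": [[0,0,0],[0,0,0],[0,0,0],[0,0,0],[0,0,0],[0,0,0],[0,0,0],[0,0,0]], "xyz": [[0,0,0],[0,0,0],[0,0,0],[0,0,-0.5],[0,0,-1.2],[0,0,-2],[0,0,-2.5],[0,0,-2.5]], "gripper": [0.3,0.5,0.5,0.5,0.5,0.5,0.5,0.5]}}

```text
time: 50.6
ee_pos: [0.4961, -0.1382, 0.1991]
tcp_rot: [179.7, 0.1, 102.1]
wrist_force: [-0.4, -0.4, -0.4]
opening: 0.0428
```

```bash
python3 -c "
from h import *
st();cam('top','t19');cam('scene','s19');st()
a=cv2.imread('pics/scene0.png');b=cv2.imread('pics/s19.png')
f=lambda a:cv2.resize(a[140:290,130:330],None,fx=4,fy=2,interpolation=3)
cv2.imwrite('pics/s19c.png',np.vstack([f(a),f(b)]))
for n,bx in dict(fenceL=(225,230,262,266),square=(236,212,276,246),tubes=(130,140,160,200)).items(): print(n,shift(a,b,bx))
a=cv2.imread('pics/top0.png');b=cv2.imread('pics/t19.png')
for n,bx in dict(fence=(240,130,330,160),can=(112,160,155,192),hammer=(80,195,155,275),square=(240,145,262,185)).items(): print(n,shift(a,b,bx))
"
```

```text
50.6 [ 0.49613 -0.13818  0.19907] [1.797e+02 1.400e-01 1.021e+02] F [-0.4  -0.36 -0.39] M [ 0.017 -0.037  0.036] q6 62.3 op 0.0428
50.7 [ 0.49508 -0.13791  0.19573] [1.7994e+02 2.0000e-02 1.0210e+02] F [-0.04  1.11 -0.15] M [ 0.025 -0.007  0.044] q6 62.3 op 0.0428
fenceL (array([-0.521,  0.273], dtype=float32), 0.992)
square (array([-0.289, -0.154], dtype=float32), 0.98)
tubes (array([-0.011,  0.01 ], dtype=float32), 0.997)
fence (array([-0.55 , -0.862], dtype=float32), 0.9)
can (array([-0.001, -0.007], dtype=float32), 1.0)
hammer (array([0.007, 0.009], dtype=float32), 1.0)
square (array([ 0.114, -0.583], dtype=float32), 0.997)
```

View pics/s19c.png

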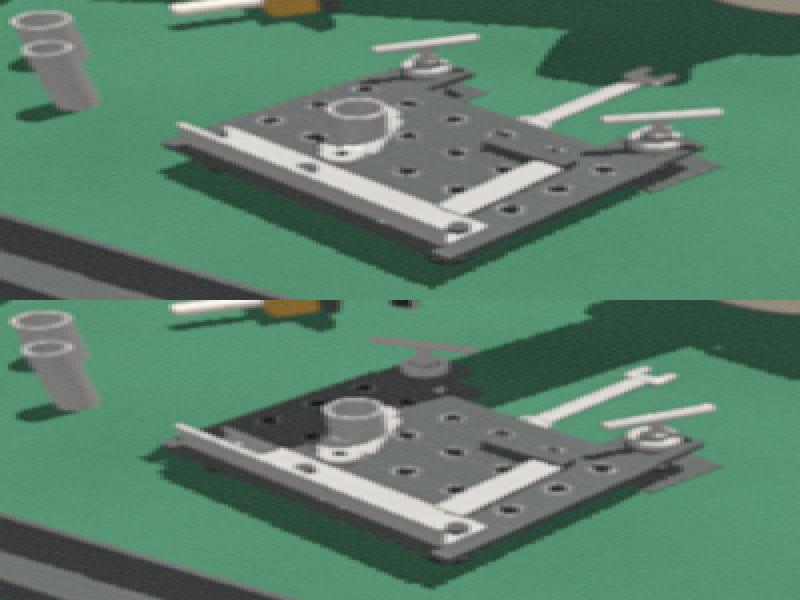

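```bash
python3 -c "
from h import *
st();print(bot.job_done())"
```

```text
50.7 [ 0.49508 -0.13791  0.19573] [1.7994e+02 2.0000e-02 1.0210e+02] F [-0.04  1.11 -0.15] M [ 0.025 -0.007  0.044] q6 62.3 op 0.0428
the job is handed in; nothing more can be done
None
```

I turned both jackscrews down by their T-bars, let go and handed the job in at 50.7 s. By my last checks the plate is level and both screws are loaded. I did not do a direct rocking test.

- **Turning:** I wound the right screw down first, about 1.1 turns in all, until it carried the nose to just short of level. I then turned the left screw about 0.95 turn, until its foot met the packing plate and took its share. A last 0.18 rad on the right screw served to feel its load.
- **Level:** Fingertip touches before that last turn read 55.0 mm at the front of the face and 54.9 mm at the rear, with 6 N on each. That is about 1 mrad nose-up, against about 17 mrad nose-down when first touched. I did not touch again after the last turn.
- **Load:** Turning torque was about 0.09 to 0.14 N m on the left and 0.13 N m on the right, against 0.04 hanging free. That points to a roughly even share. Two things weaken it:
  - The readings are noisy, by a few hundredths.
  - With the right screw carrying nearly alone I felt only about 0.16 to 0.26 N m, below the 0.35 stated. The share in newtons is therefore uncertain.
- **Surroundings:** The tubes, spray can and hammer have not moved in the pictures, and the spanner, square and flange look to be in their places. The fence shows about 2 mm of shift from above. I expected 1 to 1.6 mm of that from the plate tilting up, so any slide along the bench was small.

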